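# Unstack the laundry tins onto their trays

## Robot

A 6-joint arm with a two-finger parallel gripper is mounted at the origin on the work surface. World frame = base frame: x ahead of the robot, y to its left, z up, the work surface at z = 0. Lengths are in m, angles in rad, forces in N, time in s.
With the tool pointing down it reaches from about 0.225 to 0.875 m from the base axis. Payload 3.4 kg.
Tool frame: the origin (TCP) lies between the finger pads; the fingertips stand 11 mm ahead of it and the grasp point (between the pads) lies 8 mm behind it; z points along the fingers, y is the direction in which the jaws open and shut (so a half turn about z gives the same grasp; the last joint's range is limited). The gripper opens to 85 mm and grips with 20 to 120 N. Pads are 22 mm wide; open, the fingers measure 114 mm over their backs; the gripper's body (76 mm by 85 mm) begins 54 mm behind the grasp point. The pads swing forward as they close: fully open they stand 13 mm farther back than shut.
Start: joints at [-1.31, 0.276, 1.505, -0, 1.361, -0.121], TCP at [0.214, -0.534, 0.209] pointing down, gripper open.
Joint ranges: [-2.89, 2.89], [-0.75, 2.08], [0.22, 2.7], [-1.18, 4.32], [0.11, 2.71], [-2.7, 2.7]. Speed limits (rad/s): [2.57, 2.57, 3.14, 3.14, 3.14, 3.14].

## Interface

Orientations are given as a unit quaternion [w, x, y, z].
In Python, from rig import manip gives the robot as it stands. The module is installed in compiled form; this text tells all that it offers.
- The arm moves only by the tool move_arm, never from a script. Its argument "series" is a list that holds one entry, the list of rows, each a list of 7 numbers: the shift along the world's x, y, z in m, then the turn, a rotation vector about the world's x, y, z in rad, then the finger opening in m, from 0 to 0.0854. A call has 1 to 20 rows; each row shifts and turns the commanded pose from where the row before left it; what a row does not reach is not made up. A row lasts 1/12 s, in which the tool goes at most 41.7 mm and 7.16 degrees, less where a joint would pass 70% of its speed; a pose out of reach is approached as far as the arm can. A call with a gripper value outside its range is refused whole. The fingers move at their own pace and stop on an object; "newtons" is the grip in N (left out, the last holds). Time passes only in rows, so rows that do not move let the fingers close. It gives the time, the measured TCP pose, the force and the opening at its end, in the units of the state.
- manip.get_state(): the state, without advancing time (a new reading comes with each control period).
- manip.get_image(name): name is "scene" or "top" or "wrist"; returns a dict with "color" (400x640x3 uint8, red, green, blue), "fx", "fy", "cx", "cy" (pixels), "R" (3x3) and "t" (3): a world point X has camera coordinates R X + t; the wrist camera has in their place "tool_from_camera" (4x4, takes a point from camera to tool coordinates, whose origin is the TCP and whose axes are the flange's). Camera axes: x right, y down, z forward; pixel columns grow to the right and rows downward; lengths in m; the calibration is good to about 2 mm. A picture is of the moment at which its call begins: read the wrist's pose just before it. There is no depth.
- manip.sign_off(): hands the job in, once; it reports no verdict.
The state is a dict: "clock": time; "qpos": joint angles; "qd": joint speeds; "effort": joint torques, N m; "position": TCP position; "ee_rot": TCP orientation; "contact_force": force on the tool from outside, world axes, zero at the start; "moment": the same for the moment, N m; "width": finger opening in m.
Only numpy, scipy, OpenCV 4.12 (cv2) and the standard library are available. Lean on these libraries where they do the work, as an engineer would, in place of code of your own. Each camera call takes 0.05 s, during which the arm holds its last target.

## Task

Take the stack of laundry containers apart and set each one down upright, without dropping it, in the tray of its own shape and size: the small pot in the small round tray, the round jar in the larger round tray, the square tin in the square tray and the oblong tin in the oblong tray. Each must sit flat on its tray's floor, inside the rim. Tip nothing over and do not disturb the pot plant and the soap bottle.

Things in the scene. Friction and masses are not known exactly. Their poses are not given: they have to be found in the camera images.
- oblong_tin: Long flat lidded tin, white with grey lid, rigid, about 0.2 to 0.42 kg: 64 (x) x 160 (y) x 45 mm high, lid flush with the sides. It lies on the counter and carries the others. Origin: centre of its underside, z up. y is its long axis.
- square_tin: Square steel tin with a pale wooden lid, rigid, 0.14 to 0.28 kg: 56 x 56 mm, 55 mm high, lid flush with the sides. At the start it stands on one end of the oblong tin (either end), sides parallel to it within 3 degrees, centre about 40 mm from the oblong tin's centre. Origin: centre of its underside, z up. x and y are square to its sides.
- round_jar: Round white ceramic jar with a pale wooden lid, rigid, 0.14 to 0.28 kg: 60 mm diameter, 55 mm high, straight sides. At the start it stands on the other end of the oblong tin, about 22 mm clear of the square tin. Origin: centre of its underside, z up. 
- small_pot: Small round aluminium pot with a dark steel lid, rigid, 0.07 to 0.14 kg: 36 mm diameter, 40 mm high, straight sides. At the start it stands on top of either the square tin or the round jar. Origin: centre of its underside, z up. 
- oblong_tray: Rectangular tray for the oblong tin: inside 82 (x) x 178 (y) mm, outside 92 x 188 mm. Tray fixed to the counter; pale wood rim 5 mm thick whose top is 10 mm above the counter, cork floor 4 mm above the counter. Origin: centre of its underside, at counter height (z = 0), z up. y is its long axis.
- square_tray: Square tray for the square tin: inside 74 x 74 mm, outside 84 x 84 mm. Tray fixed to the counter; pale wood rim 5 mm thick whose top is 10 mm above the counter, cork floor 4 mm above the counter. Origin: centre of its underside, at counter height (z = 0), z up. x and y are square to its sides.
- round_tray: The larger of the two round trays, for the round jar: 78 mm inside diameter, 88 mm outside. Tray fixed to the counter; pale wood rim 5 mm thick whose top is 10 mm above the counter, cork floor 4 mm above the counter. Origin: centre of its underside, at counter height (z = 0), z up. 
- small_tray: The smaller of the two round trays, for the small pot: 52 mm inside diameter, 62 mm outside. Tray fixed to the counter; pale wood rim 5 mm thick whose top is 10 mm above the counter, cork floor 4 mm above the counter. Origin: centre of its underside, at counter height (z = 0), z up. 
- pot_plant: Leave alone: terracotta pot, 100 mm diameter, 95 mm high, with green leaves spreading to about 100 mm from its axis and up to about 190 mm height; loose, at the robot's far right. (A fixed white bowl of clothes pegs, 45 mm high, stands near the middle of the counter's far edge, out of the way.) Origin: centre of its underside, z up. 
- soap_bottle: Leave alone: orange pump bottle, 64 mm diameter, 152 mm high, loose, at the robot's far left. Origin: centre of its underside, z up. 
Mind the look-alikes: they are no part of the job. What is shaped like the small_pot but red or turquoise is not meant.

How it is judged:
By the outcome, as a careful person would: the job done as asked, in the order asked, and still so for the second after the job is handed in, with the robot touching nothing.
It also fails if it takes over 99 s, if anything falls off the work surface, if the arm or the gripper's body presses on something with over 40 N, if the wrist force passes 120 N, or if a joint passes its speed limit or range.

## Working session

There is one attempt and no reset: what is moved stays moved. The work goes in short steps, Python scripts to look and compute and a tool call to move; the robot and the scene stay as the last step left them, time stands still between calls to the robot, and variables do not carry over. Pictures are saved under pics/ and viewed, and the job is handed in when it is done.

Besides the shell and the picture viewer there is one more tool, called after "Emit:" as a command line: name --argument value ..., lists and objects as JSON in quotes. move_arm: Moves the arm, as the interface text tells. Its arguments: {"type":"object","properties":{"series":{"type":"array"},"newtons":{"type":"number"}},"required":["series"]}

```bash
mkdir -p pics; cat > h.py <<'E'
from rig import manip
import numpy as np, cv2
def snap(n,f):
    im=manip.get_image(n); cv2.imwrite('pics/'+f+'.png',im['color'][...,::-1])
    np.savez('pics/'+f+'.npz',**{k:v for k,v in im.items()}); return im
def ray(im,u,v,z):
    R=np.array(im['R']);t=np.array(im['t']);c=-R.T@t
    d=R.T@np.array([(u-im['cx'])/im['fx'],(v-im['cy'])/im['fy'],1])
    return c+d*(z-c[2])/d[2]
def proj(im,X):
    p=np.array(im['R'])@np.array(X)+np.array(im['t']); return np.array([im['fx']*p[0]/p[2]+im['cx'],im['fy']*p[1]/p[2]+im['cy']])
E
python3 - <<'E'
from h import *
for n in ['scene','top']:
    im=snap(n,n+'0'); R=np.array(im['R']);t=np.array(im['t']);print(n,im['fx'],im['cx'],im['cy'],-R.T@t,R.round(3).tolist())
print(manip.get_state())
E
```

```text
scene 436.21125999351347 323.7804544833463 197.70348518450723 [1.48392232 0.19293471 0.888278  ] [[-0.182, 0.983, -0.012], [0.628, 0.107, -0.77], [-0.756, -0.148, -0.637]]
top 415.1279562148833 316.16893840004684 196.9715133800974 [ 0.28875242 -0.00531276  1.39631595] [[-0.008, -1.0, -0.0], [-0.984, 0.008, -0.175], [0.175, -0.001, -0.985]]
{'clock': 0.1, 'qpos': array([-1.30999293e+00,  2.76553222e-01,  1.50603479e+00,  1.44896356e-05,
        1.36067965e+00, -1.20995885e-01]), 'qd': array([-2.22416061e-03, -2.19130421e-03, -2.36522505e-03, -3.10635140e-04,
       -8.91425754e-04,  7.73616932e-05]), 'effort': array([ 9.69809771e-04, -4.17696154e+01, -2.46405315e+01, -1.28933275e-04,
        5.80027787e-03, -2.42479040e-06]), 'position': array([ 0.21410908, -0.53309846,  0.20810273]), 'ee_rot': array([-8.35956800e-04,  9.81833876e-01,  1.89740714e-01, -5.14303353e-05]), 'contact_force': array([-0.04561238, -0.3370658 ,  0.54173915]), 'moment': array([-0.0139672 ,  0.05731389, -0.02837131]), 'width': 0.08528395556785119}
```

View pics/scene0.png

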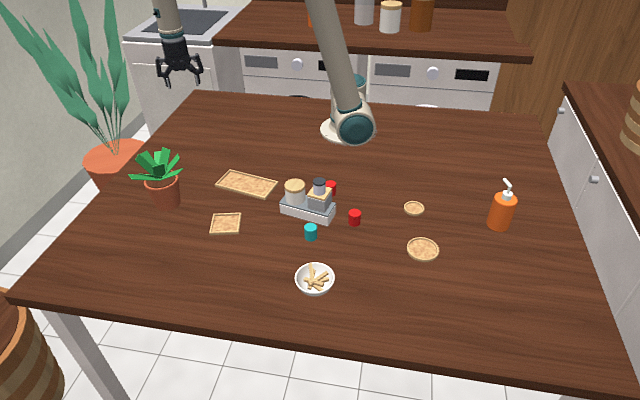

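View pics/top0.png

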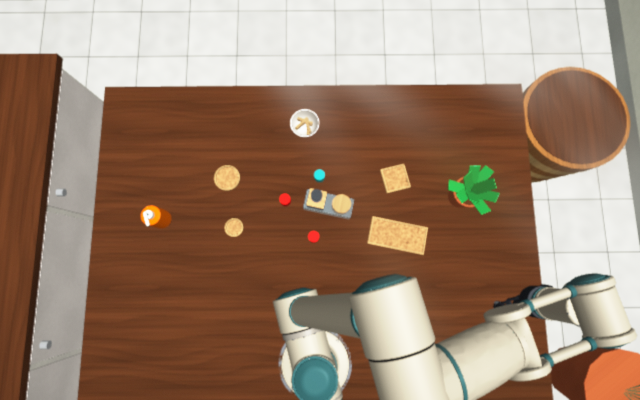

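The scene view shows the stack at about (308,200), with the dark-lidded pot on the square tin at (319,187). Candidates for the small pot:
- Top (316,196): dark lid, on the square tin.
- Top (285,199): red.
- Top (314,236): red.
- Top (319,174): turquoise.

I choose (316,196) and will check it in a crop.

```bash
python3 - <<'E'
from h import *
a=cv2.imread('pics/top0.png')[155:265,205:435]; b=cv2.imread('pics/scene0.png')[160:260,200:350]
cv2.imwrite('pics/c1.png',cv2.resize(a[:, :],None,fx=3.4,fy=3.4,interpolation=cv2.INTER_CUBIC))
cv2.imwrite('pics/c2.png',cv2.resize(b,None,fx=5,fy=5,interpolation=cv2.INTER_CUBIC))
E
```

```text
(no output)
```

View pics/c1.png

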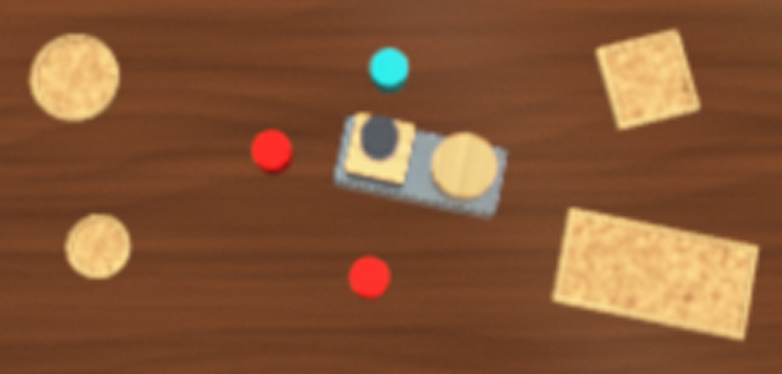

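View pics/c2.png

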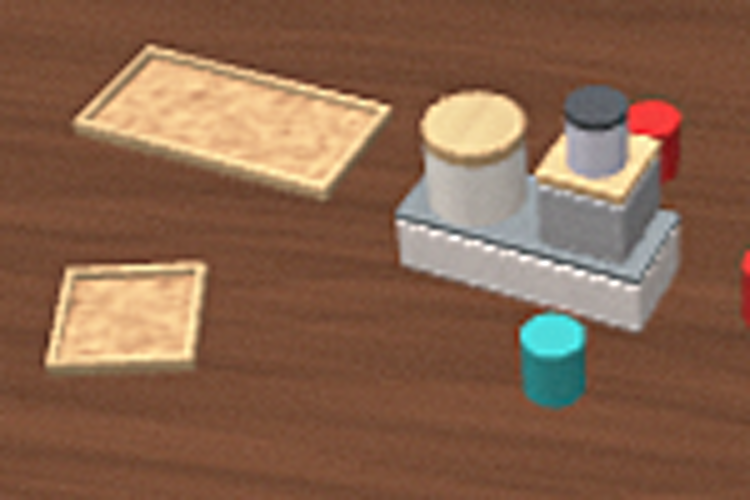

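The crop confirms it: the dark-lidded aluminium pot stands on the square tin, at crop 1 (380,137). The other small ones are red or turquoise. Now I'll measure everything.

```bash
cat > meas.py <<'E'
from h import *
im=dict(np.load('pics/top0.npz')); col=im['color']; hsv=cv2.cvtColor(col,cv2.COLOR_RGB2HSV).astype(int)
m=((hsv[...,2]>150)&(hsv[...,0]>8)&(hsv[...,0]<28)&(hsv[...,1]>50)).astype(np.uint8)
def comp(mask,u,v):
    n,l=cv2.connectedComponents(mask); k=l[v,u]; assert k>0
    c,_=cv2.findContours((l==k).astype(np.uint8),cv2.RETR_EXTERNAL,cv2.CHAIN_APPROX_NONE)
    return max(c,key=cv2.contourArea)[:,0,:].astype(float), (l==k)
def poly(mask,u,v,z):
    c,mm=comp(mask,u,v); 
    vs,us=np.nonzero(mm); P=np.array([ray(im,a,b,z)[:2] for a,b in zip(us,vs)])
    H=np.array([ray(im,a,b,z)[:2] for a,b in c]); return P,H
for n,u,v in [('round',227,178),('small',234,227),('square',396,178),('oblong',398,235)]:
    P,H=poly(m,u,v,0.008); r=cv2.minAreaRect((H*1000).astype(np.float32))
    print(n,P.mean(0).round(4),'rect',np.round(r[0],1),np.round(r[1],1),round(r[2],1))
E
python3 meas.py
python3 - <<'E'
from h import *
im=dict(np.load('pics/top0.npz'))
f=lambda x,y,z: ray(im,205+(x+.5)/3.4-.5,155+(y+.5)/3.4-.5,z)[:2].round(4)
print('pot',f(380,133,.14)); 
print('jar top',f(465,165,.1))
for c in [(352,113),(415,124),(407,183),(346,172)]: print('sq',f(*c,.1))
for c in [(508,150),(495,205),(348,118),(337,172)]: print('obl',f(*c,.045))
for c in [(390,68)]: print('turq',f(*c,.04))
for c in [(272,149),(370,276)]: print('red',f(*c,.04))
E
```

```text
round [0.6067 0.2999] rect [606.3 301.2] [89.4 87.7] 89.5
small [0.4355 0.2713] rect [435.9 271.1] [64.1 60.5] 89.6
square [ 0.6004 -0.2779] rect [ 600.6 -278. ] [88.6 88.8] 13.7
oblong [ 0.4045 -0.2772] rect [ 404.8 -277.3] [192.6  97.3] 77.9
pot [ 0.5224 -0.0077]
jar top [ 0.4989 -0.0866]
sq [0.5491 0.0183]
sq [ 0.5382 -0.0405]
sq [ 0.4824 -0.0324]
sq [0.4932 0.0242]
obl [ 0.5223 -0.1321]
obl [ 0.4685 -0.1182]
obl [0.5552 0.0233]
obl [0.502  0.0341]
turq [ 0.6061 -0.0182]
red [0.526  0.0976]
red [0.4015 0.0029]
```

Emit:
move_arm --series '[[[0.0149,0.0243,0.0045,0,0,0.0488,0.085],[0.0149,0.0243,0.0045,0,0,0.0488,0.085],[0.0149,0.0243,0.0045,0,0,0.0488,0.085],[0.0149,0.0243,0.0045,0,0,0.0488,0.085],[0.0149,0.0243,0.0045,0,0,0.0488,0.085],[0.0149,0.0243,0.0045,0,0,0.0488,0.085],[0.0149,0.0243,0.0045,0,0,0.0488,0.085],[0.0149,0.0243,0.0045,0,0,0.0488,0.085],[0.0149,0.0243,0.0045,0,0,0.0488,0.085],[0.0149,0.0243,0.0045,0,0,0.0488,0.085],[0.0149,0.0243,0.0045,0,0,0.0488,0.085],[0.0149,0.0243,0.0045,0,0,0.0488,0.085],[0.0149,0.0243,0.0045,0,0,0.0488,0.085],[0.0149,0.0243,0.0045,0,0,0.0488,0.085],[0.0149,0.0243,0.0045,0,0,0.0488,0.085],[0.0149,0.0243,0.0045,0,0,0.0488,0.085],[0.0149,0.0243,0.0045,0,0,0.0488,0.085],[0.0149,0.0243,0.0045,0,0,0.0488,0.085],[0.0149,0.0243,0.0045,0,0,0.0488,0.085],[0,0,0,0,0,0,0.085]]]' --newtons 50

```text
clock: 1.77
position: [0.4998, -0.0679, 0.2947]
ee_rot: [-0.0, 0.792, 0.611, 0.002]
contact_force: [-0.0, 0.6, -0.4]
width: 0.0852
```

```bash
cat >> h.py <<'E'
from scipy.spatial.transform import Rotation as Ro
def st():
    s=manip.get_state(); q=s['ee_rot']; R=Ro.from_quat([q[1],q[2],q[3],q[0]]).as_matrix()
    print('t',round(s['clock'],2),'pos',s['position'].round(4),'jaw',round(np.degrees(np.arctan2(R[1,1],R[0,1])),2),'zax',R[:,2].round(4),'F',s['contact_force'].round(1),'w',round(s['width'],4),'q',s['qpos'].round(2)); return s,R
def wsnap(f):
    s,R=st(); im=manip.get_image('wrist'); T=np.eye(4);T[:3,:3]=R;T[:3,3]=s['position']
    M=np.linalg.inv(T@np.array(im['tool_from_camera'])); im['R']=M[:3,:3];im['t']=M[:3,3]
    cv2.imwrite('pics/'+f+'.png',im['color'][...,::-1]); np.savez('pics/'+f+'.npz',**im); return im
E
python3 - <<'E'
from h import *
im=wsnap('w1'); print(im['tool_from_camera'],im['fx'])
E
```

```text
t 1.77 pos [ 0.4998 -0.0679  0.2947] jaw -14.65 zax [ 0.0026  0.0029 -1.    ] F [-0.   0.6 -0.4] w 0.0852 q [-0.28  0.13  1.49  0.    1.52 -0.02]
[[-2.06125691e-04 -9.64910108e-01 -2.62580353e-01  6.59405230e-02]
 [ 9.99999186e-01  1.31841707e-04 -1.26948157e-03  9.69156777e-04]
 [ 1.25955464e-03 -2.62580401e-01  9.64909295e-01 -1.66197845e-01]
 [ 0.00000000e+00  0.00000000e+00  0.00000000e+00  1.00000000e+00]] 313.7198255602396
```

View pics/w1.png

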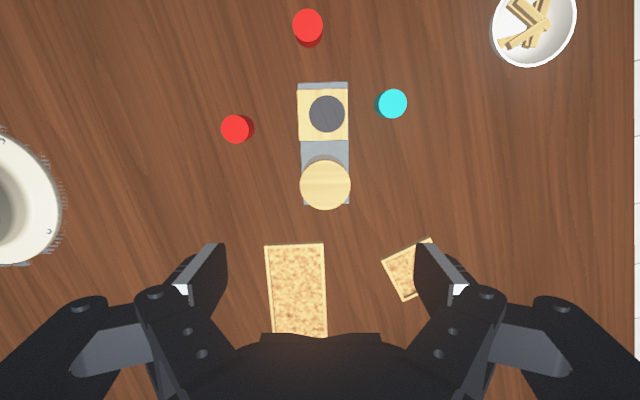

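The wrist view shows the dark pot lid at (326,114) on the square lid and the jar lid at (325,184), with the tin aligned to the jaws. I'll measure it now that the arm has settled.

```bash
cat > m2.py <<'E'
from h import *
im=wsnap('w2'); hsv=cv2.cvtColor(im['color'],cv2.COLOR_RGB2HSV).astype(int)
def blob(mask,u,v,z,name):
    n,l=cv2.connectedComponents(mask.astype(np.uint8)); k=l[v,u]; vs,us=np.nonzero(l==k)
    P=np.array([ray(im,a,b,z)[:2] for a,b in zip(us,vs)]); r=cv2.minAreaRect((P*1000).astype(np.float32))
    print(name,k,len(us),P.mean(0).round(4),np.round(r[0],1),np.round(r[1],1),round(r[2],1))
wood=(hsv[...,2]>150)&(hsv[...,0]>8)&(hsv[...,0]<28)&(hsv[...,1]>40)
gray=(hsv[...,1]<60)&(hsv[...,2]>60)&(hsv[...,2]<125)
blob(gray,326,114,.14,'pot'); blob(wood,325,190,.1,'jar'); blob(wood,303,110,.1,'sq')
blob((hsv[...,1]>150)&(hsv[...,0]>80)&(hsv[...,0]<100),393,103,.04,'turq')
blob(wood,296,280,.008,'obl tray(part)')
E
python3 m2.py
```

```text
t 1.82 pos [ 0.4983 -0.07    0.2943] jaw -14.78 zax [ 2.e-04  5.e-04 -1.e+00] F [-0.2  0.2 -0.1] w 0.0849 q [-0.28  0.13  1.49  0.    1.52 -0.02]
pot 6 851 [ 0.5224 -0.0088] [521.8  -9.1] [32.  33.9] 2.7
jar 35 2113 [ 0.5011 -0.0874] [500.9 -87.3] [61.5 60.3] 75.2
sq 23 1647 [ 0.5154 -0.0088] [518.6  -9.5] [56.3 56.8] 77.0
turq 1 626 [ 0.6091 -0.019 ] [609.1 -19.2] [33.6 33.4] 78.1
obl tray(part) 69 5468 [ 0.4094 -0.2676] [ 407.2 -274.1] [177.7  95.3] 78.0
```

Emit:
move_arm --series '[[[0.0063,0.0158,-0.02,0,0,0.0088,0.07],[0.0063,0.0158,-0.02,0,0,0.0088,0.07],[0.0063,0.0158,-0.02,0,0,0.0088,0.07],[0.0063,0.0158,-0.02,0,0,0.0088,0.07],[0,0,-0.02,0,0,0,0.07],[0,0,-0.02,0,0,0,0.07],[0,0,-0.02,0,0,0,0.07],[0,0,-0.02,0,0,0,0.07],[0,0,-0.0145,0,0,0,0.07],[0,0,0,0,0,0,0.07],[0,0,0,0,0,0,0.07]]]'

```text
clock: 2.78
position: [0.5215, -0.0097, 0.1193]
ee_rot: [-0.001, 0.783, 0.622, -0.001]
contact_force: [-0.1, -0.3, 0.7]
width: 0.0699
```

```bash
python3 - <<'E'
from h import *
im=wsnap('w3'); snap('scene','s3')
st()
E
```

```text
t 2.78 pos [ 0.5215 -0.0097  0.1193] jaw -13.07 zax [-2.5e-03 -1.0e-04 -1.0e+00] F [-0.1 -0.3  0.7] w 0.0699 q [-0.15  0.27  1.76 -0.    1.12  0.08]
t 2.88 pos [ 0.5231 -0.0095  0.1209] jaw -13.05 zax [ 1.6e-03 -5.0e-04 -1.0e+00] F [ 0.1 -0.3  0.5] w 0.0699 q [-0.15  0.26  1.75 -0.    1.12  0.08]
```

View pics/w3.png

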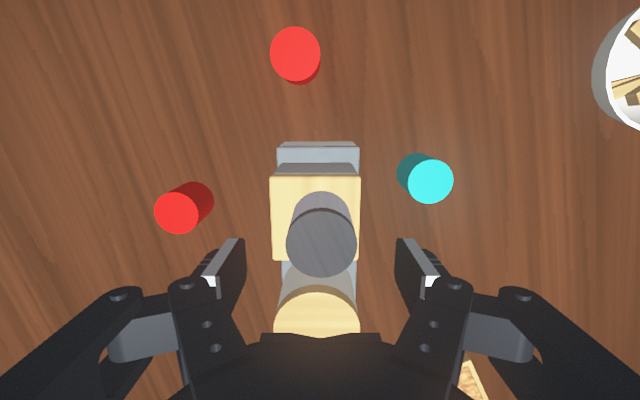

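The pot is centred between the pads, lid at (321,243). Close and lift slightly.

Emit:
move_arm --series '[[[0,0,0,0,0,0,0.03],[0,0,0,0,0,0,0.03],[0,0,0,0,0,0,0.03],[0,0,0,0,0,0,0.03],[0,0,0,0,0,0,0.03],[0,0,0,0,0,0,0.03],[0,0,0.01,0,0,0,0.03],[0,0,0.015,0,0,0,0.03],[0,0,0.02,0,0,0,0.03],[0,0,0.02,0,0,0,0.03],[0,0,0,0,0,0,0.03]]]' --newtons 40

```text
clock: 3.8
position: [0.5255, -0.0091, 0.1895]
ee_rot: [0.003, 0.782, 0.623, 0.003]
contact_force: [0.4, 0.6, 0.3]
width: 0.0298
```

```bash
python3 - <<'E'
from h import *
im=wsnap('w4'); i=snap('scene','s4')
cv2.imwrite('pics/s4c.png',cv2.resize(cv2.imread('pics/s4.png')[100:260,220:420],None,fx=3.5,fy=3.5))
E
```

```text
t 3.8 pos [ 0.5255 -0.0091  0.1895] jaw -12.97 zax [ 0.0086 -0.0013 -1.    ] F [0.4 0.6 0.3] w 0.0298 q [-0.15  0.21  1.65 -0.    1.28  0.08]
```

View pics/s4c.png

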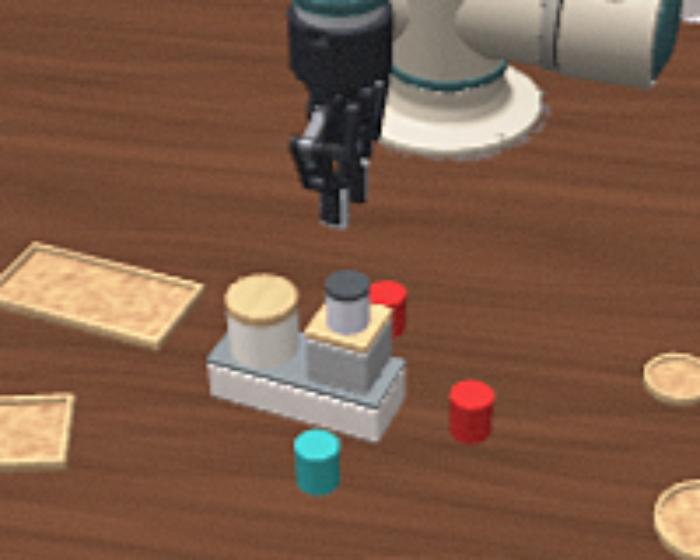

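Missed: the opening went down to 30 mm and the pot is still on the tin, upright. Next I check whether the fingers were too slow or too high.

```bash
python3 - <<'E'
from h import *
s,R=st()
im=manip.get_image('scene')
for z in (.1785,.1895,.2): print(z,(proj(im,[.5255,-.0091,z])-[220,100])*3.5)
print('pot top',(proj(im,[.5222,-.009,.14])-[220,100])*3.5,'base',(proj(im,[.5222,-.009,.1])-[220,100])*3.5)
E
```

```text
t 3.9 pos [ 0.5231 -0.0088  0.186 ] jaw -12.98 zax [ 2.4e-03 -4.0e-04 -1.0e+00] F [-0.9  0.1  0.1] w 0.0302 q [-0.15  0.21  1.65 -0.    1.28  0.08]
0.1785 [344.38572114 244.49101542]
0.1895 [344.10149879 233.13933838]
0.2 [343.8270803  222.17922205]
pot top [346.25757065 280.76974307] base [347.20437772 319.36355872]
```

View pics/w4.png

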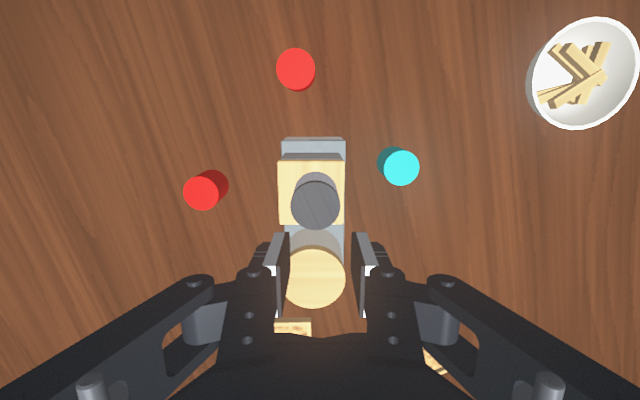

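```bash
python3 - <<'E'
import cv2
cv2.imwrite('pics/w4c.png',cv2.resize(cv2.imread('pics/w4.png')[180:340,200:440],None,fx=3.3,fy=3.3,interpolation=cv2.INTER_CUBIC))
E
```

```text
(no output)
```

View pics/w4c.png

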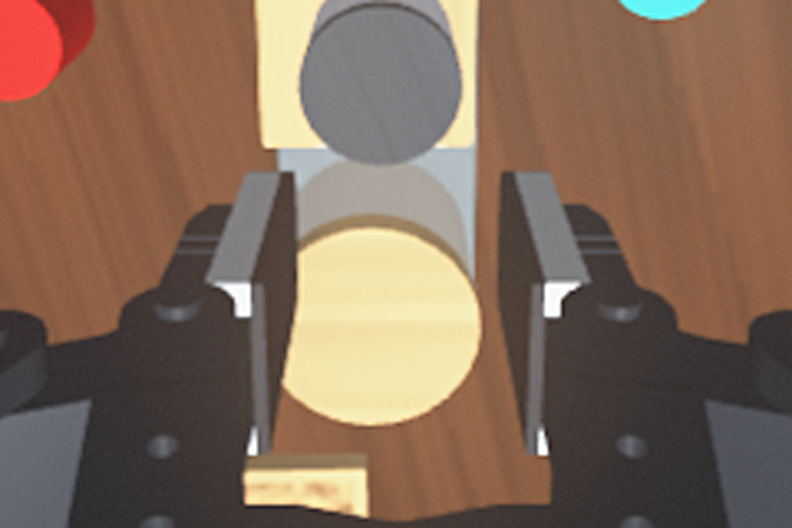

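Emit:
move_arm --series '[[[0,0,0,0,0,0,0.07],[0,0,0,0,0,0,0.07],[0,0,0,0,0,0,0.07]]]'

```text
clock: 4.2
position: [0.5219, -0.0086, 0.184]
ee_rot: [-0.001, 0.783, 0.623, -0.001]
contact_force: [-0.5, -0.2, 0.3]
width: 0.0656
```

The fingers are quick enough, but the pads in both views look some 25–30 mm farther back than described. That puts their tips above the lid. I'll measure the tips in both cameras.

```bash
python3 - <<'E'
from h import *
s,R=st(); im=manip.get_image('scene'); w=wsnap('w5')
np.savez('pics/s5.npz',**im)
cv2.imwrite('pics/s5c.png',cv2.resize(im['color'][100:200,270:370,::-1],None,fx=6,fy=6,interpolation=cv2.INTER_CUBIC))
cv2.imwrite('pics/w5c.png',cv2.resize(w['color'][180:340,200:440,::-1],None,fx=3.3,fy=3.3,interpolation=cv2.INTER_CUBIC))
p=s['position']
for off in (-.03,0.011):
  for y in (-.035,.035):
    for x in (-.011,.011):
      X=p+R@[x,y,off]; print(off,y,x,(proj(im,X)-[270,100])*6,(proj(w,X)-[200,180])*3.3)
E
```

```text
t 4.2 pos [ 0.5219 -0.0086  0.184 ] jaw -12.98 zax [-1.9e-03  3.0e-04 -1.0e+00] F [-0.5 -0.2  0.3] w 0.0656 q [-0.15  0.21  1.66 -0.    1.27  0.08]
t 4.25 pos [ 0.5221 -0.0087  0.1842] jaw -12.98 zax [-1.5e-03  2.0e-04 -1.0e+00] F [0.1 0.8 0.1] w 0.0696 q [-0.15  0.21  1.66 -0.    1.27  0.08]
-0.03 -0.035 -0.011 [300.31425432 306.40267753] [151.24355533 311.79487681]
-0.03 -0.035 0.011 [343.88982412 316.50014614] [141.52245273 171.65625747]
-0.03 0.035 -0.011 [236.72744047 387.2931551 ] [628.70922376 311.91041685]
-0.03 0.035 0.011 [281.77171117 398.30160787] [637.87599845 171.71672556]
0.011 -0.035 -0.011 [301.91496965 378.81181718] [202.07010623 199.43868117]
0.011 -0.035 0.011 [344.57496081 389.10077926] [196.00288323  85.67575842]
0.011 0.035 -0.011 [239.79109393 460.91100748] [580.81449307 199.49384128]
0.011 0.035 0.011 [283.85789509 472.10581965] [586.53563394  85.69454203]
```

View pics/s5c.png

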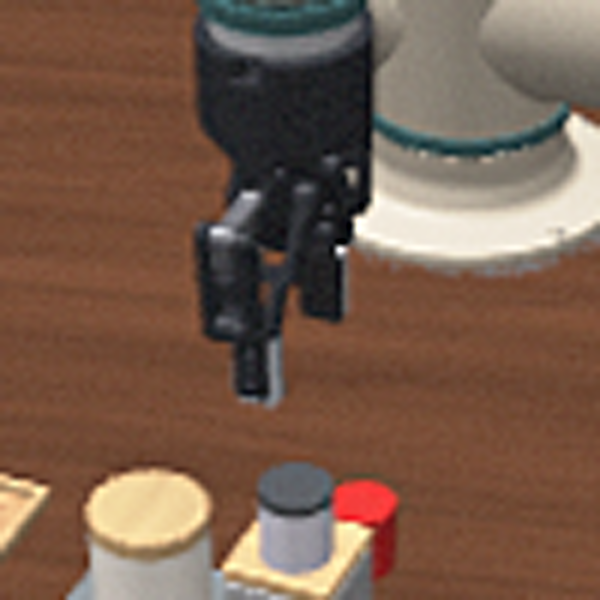

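View pics/w5c.png

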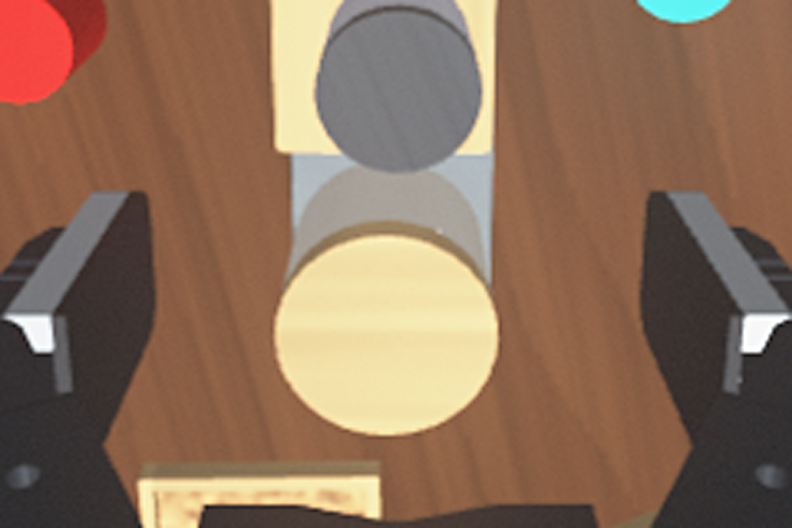

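Both cameras put the tips about 32 mm *behind* the TCP at 70 mm opening, not 11 mm ahead as described. At 36 mm opening I estimate about 25 mm behind. I'll use the measured value and go 100 mm down, so the tips sit just above the tin's lid.

Emit:
move_arm --series '[[[0,0,-0.02,0,0,0,0.07],[0,0,-0.02,0,0,0,0.07],[0,0,-0.02,0,0,0,0.07],[0,0,-0.02,0,0,0,0.07],[0,0,-0.01,0,0,0,0.07],[0,0,-0.01,0,0,0,0.07],[0,0,0,0,0,0,0.07],[0,0,0,0,0,0,0.07]]]'

```text
clock: 4.97
position: [0.5227, -0.0088, 0.085]
ee_rot: [-0.0, 0.783, 0.623, -0.0]
contact_force: [-0.3, 0.4, 0.4]
width: 0.0699
```

```bash
python3 - <<'E'
from h import *
w=wsnap('w6'); im=snap('scene','s6')
a=cv2.resize(im['color'][120:240,260:380,::-1],None,fx=3.3,fy=3.3,interpolation=cv2.INTER_CUBIC); b=w['color'][:,120:520,::-1]
cv2.imwrite('pics/x6.png',np.hstack([cv2.resize(a,(400,400)),b]))
E
```

```text
t 4.97 pos [ 0.5227 -0.0088  0.085 ] jaw -12.98 zax [-1.e-04  0.e+00 -1.e+00] F [-0.3  0.4  0.4] w 0.0699 q [-0.15  0.3   1.8  -0.    1.04  0.08]
```

View pics/x6.png

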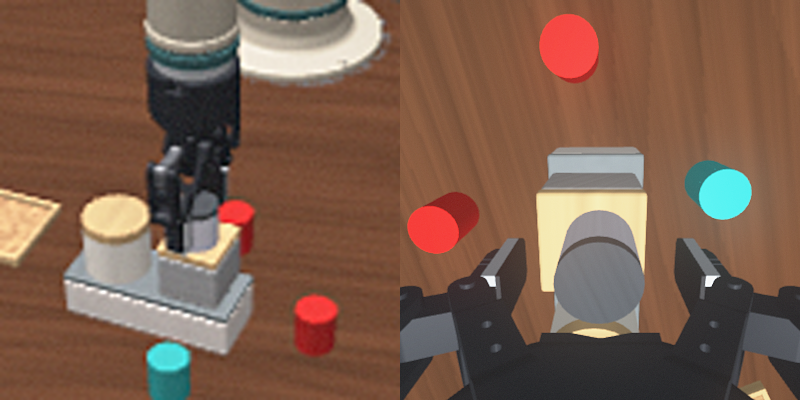

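The fingers now straddle the pot, with the tips just above the square lid.

Emit:
move_arm --series '[[[0,0,0,0,0,0,0.03],[0,0,0,0,0,0,0.03],[0,0,0,0,0,0,0.03],[0,0,0,0,0,0,0.03],[0,0,0,0,0,0,0.03],[0,0,0,0,0,0,0.03]]]'

```text
clock: 5.57
position: [0.5232, -0.0088, 0.0858]
ee_rot: [0.001, 0.783, 0.623, 0.001]
contact_force: [-0.9, 0.0, 6.0]
width: 0.035
```

Emit:
move_arm --series '[[[0,0,0.005,0,0,0,0.03],[0,0,0.01,0,0,0,0.03],[0,0,0.015,0,0,0,0.03],[0,0,0.02,0,0,0,0.03],[0,0,0.02,0,0,0,0.03],[0,0,0.01,0,0,0,0.03],[0,0,0,0,0,0,0.03]]]'

```text
clock: 6.15
position: [0.5243, -0.009, 0.1676]
ee_rot: [0.002, 0.783, 0.623, 0.002]
contact_force: [0.3, 0.1, -1.4]
width: 0.0352
```

```bash
python3 - <<'E'
from h import *
w=wsnap('w7'); im=snap('scene','s7')
a=cv2.resize(im['color'][100:240,250:390,::-1],None,fx=3.3,fy=3.3,interpolation=cv2.INTER_CUBIC); b=w['color'][:,120:520,::-1]
cv2.imwrite('pics/x7.png',np.hstack([cv2.resize(a,(400,400)),b]))
E
```

```text
t 6.15 pos [ 0.5243 -0.009   0.1676] jaw -12.98 zax [ 5.5e-03 -8.0e-04 -1.0e+00] F [ 0.3  0.1 -1.4] w 0.0352 q [-0.15  0.22  1.68  0.    1.23  0.08]
```

View pics/x7.png

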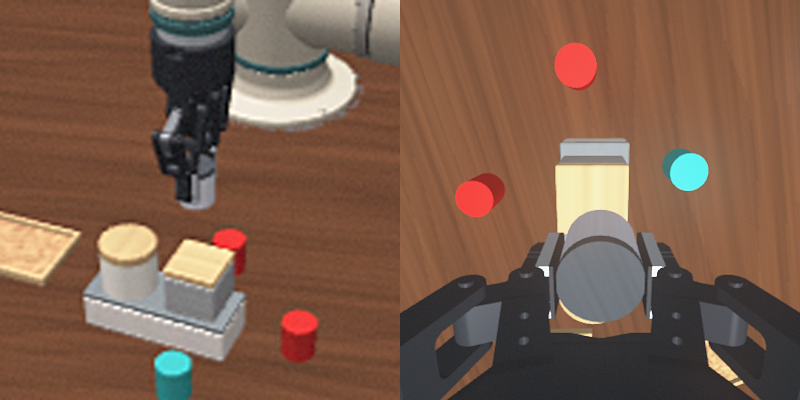

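The pot is held (opening 35 mm) and the square tin is undisturbed. Next, the small round tray.

Emit:
move_arm --series '[[[-0.0036,0.0116,0,0,0,0,0.03],[-0.0072,0.0233,0,0,0,0,0.03],[-0.0072,0.0233,0,0,0,0,0.03],[-0.0072,0.0233,0,0,0,0,0.03],[-0.0072,0.0233,0,0,0,0,0.03],[-0.0072,0.0233,0,0,0,0,0.03],[-0.0072,0.0233,0,0,0,0,0.03],[-0.0072,0.0233,-0.01,0,0,0,0.03],[-0.0072,0.0233,-0.015,0,0,0,0.03],[-0.0072,0.0233,-0.02,0,0,0,0.03],[-0.0072,0.0233,-0.02,0,0,0,0.03],[-0.0072,0.0233,-0.02,0,0,0,0.03],[-0.0037,0.0121,-0.02,0,0,0,0.03],[0,0,0,0,0,0,0.03],[0,0,0,0,0,0,0.03],[0,0,0,0,0,0,0.03]]]'

```text
clock: 7.58
position: [0.4358, 0.2711, 0.0599]
ee_rot: [0.0, 0.782, 0.623, -0.0]
contact_force: [-0.7, -0.1, -1.2]
width: 0.0348
```

```bash
cat > look.py <<'E'
from h import *
import sys
n=sys.argv[1]; x,y,r=map(int,sys.argv[2:5])
w=wsnap('w'+n); im=snap('scene','s'+n)
a=im['color'][y-r:y+r,x-r:x+r,::-1]
cv2.imwrite('pics/x'+n+'.png',np.hstack([cv2.resize(a,(400,400),interpolation=cv2.INTER_CUBIC),w['color'][:,120:520,::-1]]))
E
python3 look.py 8 414 190 60
```

```text
t 7.58 pos [0.4358 0.2711 0.0599] jaw -12.96 zax [-5.e-04 -6.e-04 -1.e+00] F [-0.7 -0.1 -1.2] w 0.0348 q [ 0.42  0.32  1.86 -0.    0.97  0.65]
```

View pics/x8.png

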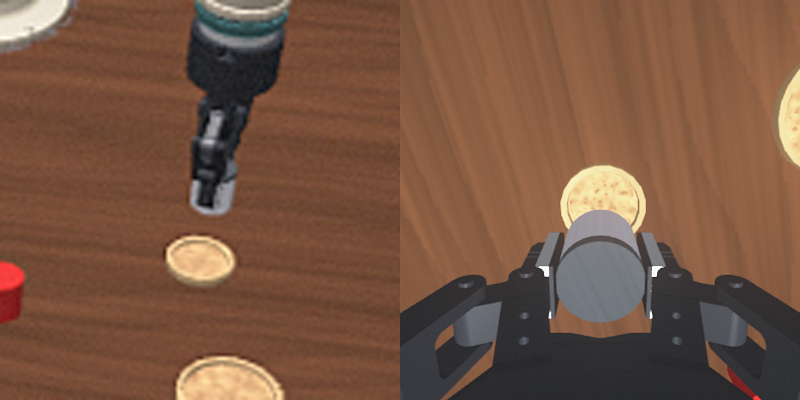

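```bash
python3 - <<'E'
from h import *
for f,u0,v0 in (('s8',354,130),('w8',260,120)):
    im=dict(np.load('pics/'+f+'.npz')); col=im['color'][...,::-1].copy()
    def circ(c,r,z,k):
        pts=np.array([proj(im,[c[0]+r*np.cos(a),c[1]+r*np.sin(a),z]) for a in np.linspace(0,6.3,60)])
        big=((pts-[u0,v0])*4); cv2.polylines(B,[big.astype(int)],True,k,1)
    B=cv2.resize(col[v0:v0+130,u0:u0+120],None,fx=4,fy=4,interpolation=cv2.INTER_CUBIC)
    circ((.4358,.2712),.031,.01,(0,0,255)); circ((.4358,.2711),.018,.0737,(255,0,0)); circ((.4358,.2711),.018,.1137,(0,255,0))
    cv2.imwrite('pics/ov_'+f+'.png',B)
a,b=cv2.imread('pics/ov_s8.png'),cv2.imread('pics/ov_w8.png'); print(a.shape,b.shape)
cv2.imwrite('pics/ov8.png',cv2.resize(np.hstack([a,b]),(800,433)))
E
```

```text
(520, 480, 3) (520, 480, 3)
```

View pics/ov8.png

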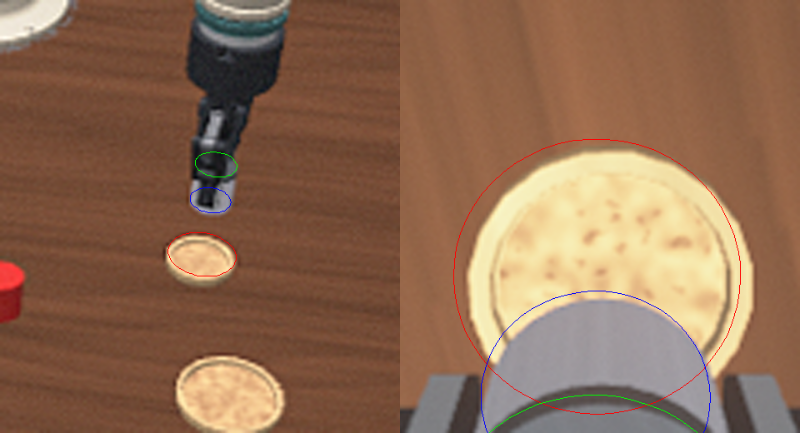

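The tray overlay is off by about 2–3 mm, so I shift (+2, −2) mm and lower.

Emit:
move_arm --series '[[[0.002,-0.002,-0.015,0,0,0,0.03],[0,0,-0.02,0,0,0,0.03],[0,0,-0.015,0,0,0,0.03],[0,0,-0.008,0,0,0,0.03],[0,0,-0.005,0,0,0,0.03],[0,0,-0.004,0,0,0,0.03],[0,0,-0.002,0,0,0,0.03],[0,0,0,0,0,0,0.03],[0,0,0,0,0,0,0.03]]]'

```text
clock: 8.43
position: [0.4386, 0.2695, -0.0085]
ee_rot: [0.0, 0.783, 0.623, 0.001]
contact_force: [-0.4, -0.8, -0.2]
width: 0.0349
```

```bash
python3 look.py 9 414 190 40
```

```text
t 8.43 pos [ 0.4386  0.2695 -0.0085] jaw -12.98 zax [ 1.2e-03  5.0e-04 -1.0e+00] F [-0.4 -0.8 -0.2] w 0.0349 q [ 0.42  0.41  1.93 -0.    0.8   0.64]
```

View pics/x9.png

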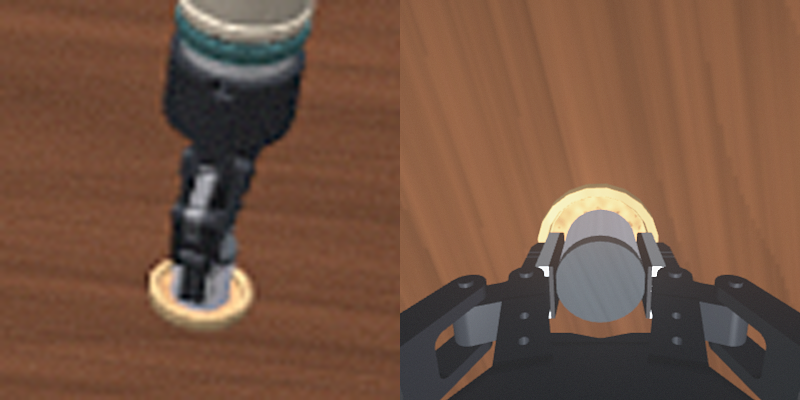

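Emit:
move_arm --series '[[[0,0,-0.001,0,0,0,0.03],[0,0,-0.001,0,0,0,0.03],[0,0,0,0,0,0,0.03]]]'

```text
clock: 8.78
position: [0.4384, 0.2695, -0.0102]
ee_rot: [0.0, 0.782, 0.623, 0.001]
contact_force: [-1.5, -1.1, 5.2]
width: 0.0352
```

Contact with 5 N. Release and rise.

Emit:
move_arm --series '[[[0,0,0,0,0,0,0.045],[0,0,0,0,0,0,0.06],[0,0,0,0,0,0,0.07],[0,0,0,0,0,0,0.07],[0,0,0.01,0,0,0,0.07],[0,0,0.03,0,0,0,0.07],[0,0,0.04,0,0,0,0.07],[0,0,0.04,0,0,0,0.07],[0,0,0.04,0,0,0,0.08],[0,0,0,0,0,0,0.08]]]'

```text
clock: 9.62
position: [0.4431, 0.2716, 0.1577]
ee_rot: [0.002, 0.782, 0.623, 0.008]
contact_force: [0.4, 0.4, -0.2]
width: 0.0801
```

```bash
python3 look.py 10 414 190 40
```

```text
t 9.62 pos [0.4431 0.2716 0.1577] jaw -12.98 zax [ 0.0154  0.0067 -0.9999] F [ 0.4  0.4 -0.2] w 0.0801 q [ 0.42  0.22  1.72 -0.    1.19  0.64]
```

View pics/x10.png

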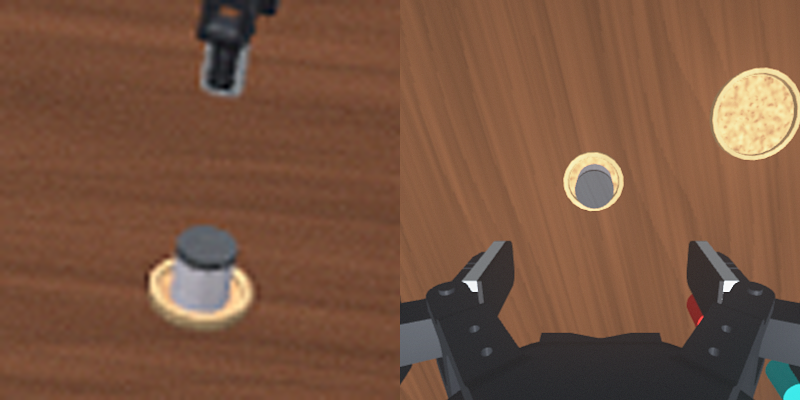

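The pot stands flat in the small tray. Now back to the jar.

Emit:
move_arm --series '[[[0.0024,-0.0137,0,0,0,0,0.085],[0.0049,-0.0274,0,0,0,0,0.085],[0.0049,-0.0274,0,0,0,0,0.085],[0.0049,-0.0274,0,0,0,0,0.085],[0.0049,-0.0274,0,0,0,0,0.085],[0.0049,-0.0274,0,0,0,0,0.085],[0.0049,-0.0274,0,0,0,0,0.085],[0.0049,-0.0274,0,0,0,0,0.085],[0.0049,-0.0274,0,0,0,0,0.085],[0.0049,-0.0274,0,0,0,0,0.085],[0.0049,-0.0274,0,0,0,0,0.085],[0.0049,-0.0274,0,0,0,0,0.085],[0.0049,-0.0274,0,0,0,0,0.085],[0.0018,-0.0137,0,0,0,0,0.085],[0,0,0,0,0,0,0.085],[0,0,0,0,0,0,0.085],[0,0,0,0,0,0,0.085]]]'

```text
clock: 11.13
position: [0.4998, -0.086, 0.1478]
ee_rot: [-0.001, 0.783, 0.623, -0.001]
contact_force: [-0.5, 0.4, 0.3]
width: 0.0852
```

```bash
python3 look.py 11 310 180 60
python3 - <<'E'
from h import *
w=dict(np.load('pics/w11.npz')); hsv=cv2.cvtColor(w['color'],cv2.COLOR_RGB2HSV)
for z,X in ((.1,(.501,-.0872)),(.1,(.5186,-.0095))): print(proj(w,[*X,z])-[120,0])
E
```

```text
t 11.13 pos [ 0.4998 -0.086   0.1478] jaw -12.99 zax [-0.0028  0.0016 -1.    ] F [-0.5  0.4  0.3] w 0.0852 q [-0.31  0.22  1.74  0.    1.18 -0.08]
[201.29886307 206.87534772]
[200.91331672  89.36365359]
```

View pics/x11.png

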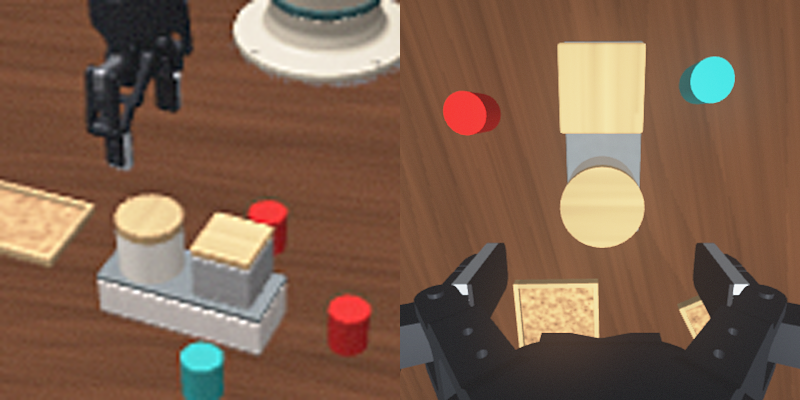

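The jar lid sits at (602,207), within 1 px of prediction. Descend and grip.

Emit:
move_arm --series '[[[0,0,-0.02,0,0,0,0.085],[0,0,-0.02,0,0,0,0.085],[0,0,-0.008,0,0,0,0.085],[0,0,-0.006,0,0,0,0.085],[0,0,0,0,0,0,0.085],[0,0,0,0,0,0,0.085],[0,0,0,0,0,0,0.05],[0,0,0,0,0,0,0.05],[0,0,0,0,0,0,0.05],[0,0,0,0,0,0,0.05],[0,0,0,0,0,0,0.05]]]' --newtons 50

```text
clock: 12.15
position: [0.5012, -0.0871, 0.0953]
ee_rot: [0.0, 0.783, 0.623, 0.0]
contact_force: [0.3, -0.1, -0.1]
width: 0.0502
```

Emit:
move_arm --series '[[[0,0,0.005,0,0,0,0.05],[0,0,0.01,0,0,0,0.05],[0,0,0.015,0,0,0,0.05],[0,0,0.02,0,0,0,0.05],[0,0,0.02,0,0,0,0.05],[0,0,0.01,0,0,0,0.05],[0,0,0,0,0,0,0.05],[0,0,0,0,0,0,0.05]]]'

```text
clock: 12.82
position: [0.5012, -0.087, 0.1754]
ee_rot: [0.001, 0.783, 0.623, 0.0]
contact_force: [0.1, -0.6, -0.6]
width: 0.0501
```

```bash
python3 look.py 12 310 180 60
```

```text
t 12.82 pos [ 0.5012 -0.087   0.1754] jaw -12.98 zax [ 1.3e-03 -4.0e-04 -1.0e+00] F [ 0.1 -0.6 -0.6] w 0.0501 q [-0.31  0.2   1.7  -0.    1.24 -0.08]
```

View pics/x12.png

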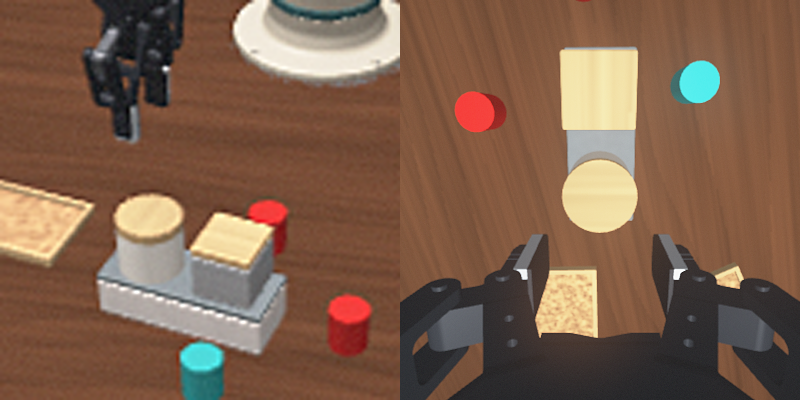

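Another miss, my own sign slip: the tips are behind the TCP, so at TCP z 0.095 they were above the lid. Nothing was touched. The TCP must go to z 0.040. Reopen and descend 135 mm.

Emit:
move_arm --series '[[[0,0,0,0,0,0,0.085],[0,0,0,0,0,0,0.085],[0,0,0,0,0,0,0.085],[0,0,0,0,0,0,0.085],[0,0,-0.02,0,0,0,0.085],[0,0,-0.02,0,0,0,0.085],[0,0,-0.02,0,0,0,0.085],[0,0,-0.02,0,0,0,0.085],[0,0,-0.02,0,0,0,0.085],[0,0,-0.015,0,0,0,0.085],[0,0,-0.01,0,0,0,0.085],[0,0,-0.01,0,0,0,0.085],[0,0,0,0,0,0,0.085],[0,0,0,0,0,0,0.085]]]'

```text
clock: 14.08
position: [0.5012, -0.087, 0.0398]
ee_rot: [-0.0, 0.783, 0.623, -0.0]
contact_force: [0.7, -0.8, 0.6]
width: 0.0849
```

```bash
python3 look.py 13 310 180 60
```

```text
t 14.08 pos [ 0.5012 -0.087   0.0398] jaw -12.98 zax [-2.e-04  1.e-04 -1.e+00] F [ 0.7 -0.8  0.6] w 0.0849 q [-0.31  0.34  1.89 -0.    0.91 -0.08]
```

View pics/x13.png

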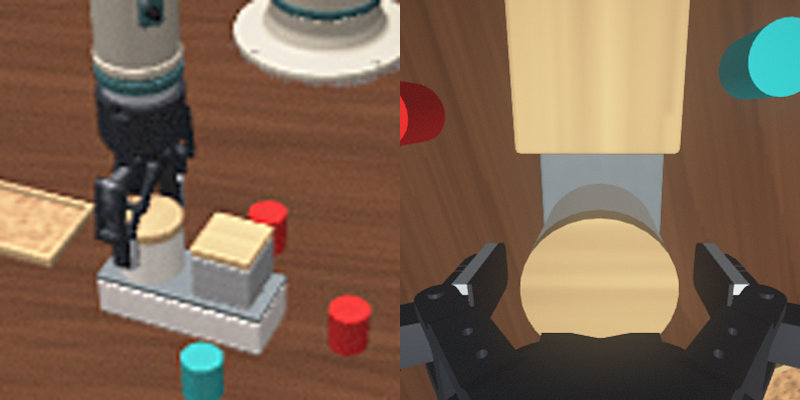

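The fingers straddle the jar at mid height. Close and lift.

Emit:
move_arm --series '[[[0,0,0,0,0,0,0.05],[0,0,0,0,0,0,0.05],[0,0,0,0,0,0,0.05],[0,0,0,0,0,0,0.05],[0,0,0,0,0,0,0.05],[0,0,0,0,0,0,0.05]]]' --newtons 50

```text
clock: 14.68
position: [0.5017, -0.0871, 0.041]
ee_rot: [0.001, 0.782, 0.623, 0.001]
contact_force: [-1.4, 0.2, 6.3]
width: 0.0591
```

Emit:
move_arm --series '[[[0,0,0.005,0,0,0,0.05],[0,0,0.01,0,0,0,0.05],[0,0,0.015,0,0,0,0.05],[0,0,0.02,0,0,0,0.05],[0,0,0.025,0,0,0,0.05],[0,0,0.025,0,0,0,0.05],[0,0,0.02,0,0,0,0.05],[0,0,0,0,0,0,0.05]]]'

```text
clock: 15.35
position: [0.5039, -0.0878, 0.1646]
ee_rot: [0.004, 0.782, 0.623, 0.003]
contact_force: [0.5, -0.1, -1.9]
width: 0.0591
```

```bash
python3 look.py 14 310 180 60
```

```text
t 15.35 pos [ 0.5039 -0.0878  0.1646] jaw -12.98 zax [ 0.0089 -0.0028 -1.    ] F [ 0.5 -0.1 -1.9] w 0.0591 q [-0.31  0.21  1.72  0.    1.21 -0.08]
```

View pics/x14.png

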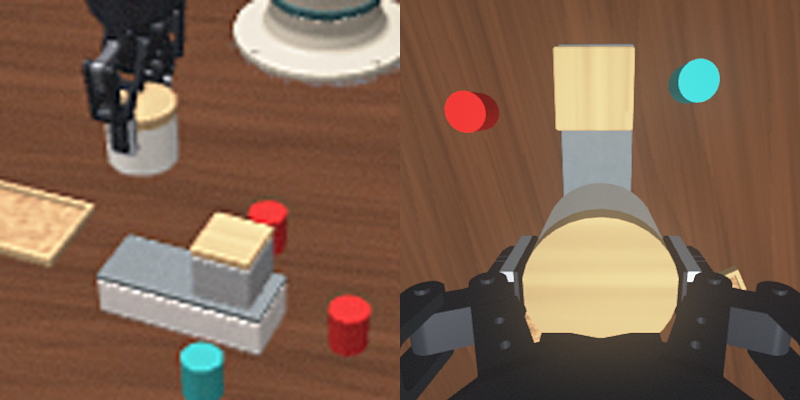

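The jar is held. Carry it to the larger round tray.

Emit:
move_arm --series '[[[0.0033,0.012,0,0,0,0,0.05],[0.0066,0.0241,0,0,0,0,0.05],[0.0066,0.0241,0,0,0,0,0.05],[0.0066,0.0241,0,0,0,0,0.05],[0.0066,0.0241,0,0,0,0,0.05],[0.0066,0.0241,0,0,0,0,0.05],[0.0066,0.0241,0,0,0,0,0.05],[0.0066,0.0241,0,0,0,0,0.05],[0.0066,0.0241,0,0,0,0,0.05],[0.0066,0.0241,0,0,0,0,0.05],[0.0066,0.0241,-0.01,0,0,0,0.05],[0.0066,0.0241,-0.015,0,0,0,0.05],[0.0066,0.0241,-0.015,0,0,0,0.05],[0.0066,0.0241,-0.015,0,0,0,0.05],[0.0066,0.0241,-0.015,0,0,0,0.05],[0.0066,0.0241,-0.01,0,0,0,0.05],[0.0037,0.0125,0,0,0,0,0.05],[0,0,0,0,0,0,0.05],[0,0,0,0,0,0,0.05],[0,0,0,0,0,0,0.05]]]'

```text
clock: 17.12
position: [0.6066, 0.2982, 0.0801]
ee_rot: [0.0, 0.783, 0.623, -0.001]
contact_force: [-0.2, -0.6, -2.1]
width: 0.0588
```

```bash
cat > ov.py <<'E'
from h import *
# overlay: python ov.py n tx ty trad  ox oy orad zbase h
import sys
n=sys.argv[1]; tx,ty,tr,ox,oy,orr,zb,h=map(float,sys.argv[2:10])
w=wsnap('w'+n); s=snap('scene','s'+n); out=[]
for im,half in ((s,60),(w,100)):
    c=proj(im,[tx,ty,.03]).astype(int); u0=int(np.clip(c[0]-half,0,640-2*half)); v0=int(np.clip(c[1]-half,0,400-2*half))
    k=400/(2*half); B=cv2.resize(im['color'][v0:v0+2*half,u0:u0+2*half,::-1],(400,400),interpolation=cv2.INTER_CUBIC)
    for (x,y,r,z,cl) in ((tx,ty,tr,.01,(0,0,255)),(ox,oy,orr,zb,(255,0,0)),(ox,oy,orr,zb+h,(0,255,0))):
        p=np.array([proj(im,[x+r*np.cos(a),y+r*np.sin(a),z]) for a in np.linspace(0,6.3,80)])
        cv2.polylines(B,[((p-[u0,v0]+.5)*k).astype(int)],True,cl,1)
    out.append(B)
cv2.imwrite('pics/o'+n+'.png',np.hstack(out))
E
python3 ov.py 15 .607 .299 .044 .607 .299 .03 .084 .055
```

```text
t 17.12 pos [0.6066 0.2982 0.0801] jaw -12.98 zax [-5.0e-04 -1.1e-03 -1.0e+00] F [-0.2 -0.6 -2.1] w 0.0588 q [ 0.35  0.51  1.46 -0.    1.17  0.58]
```

View pics/o15.png

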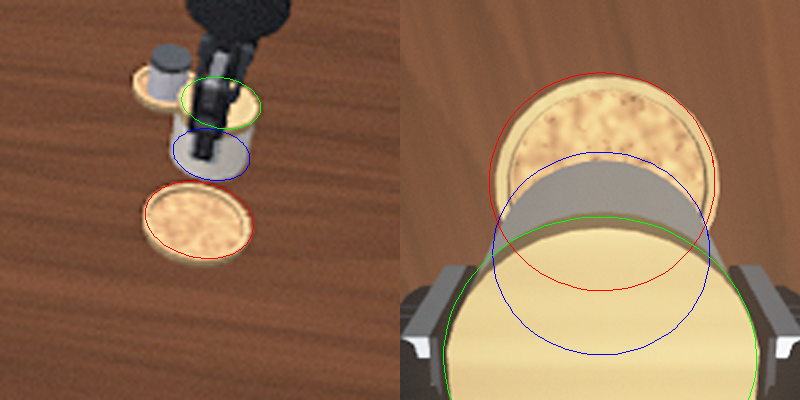

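The jar and tray overlays agree within about 2 mm against 9 mm of clearance. Shift +2 mm in x and lower.

Emit:
move_arm --series '[[[0.002,-0.0005,-0.015,0,0,0,0.05],[0,0,-0.02,0,0,0,0.05],[0,0,-0.02,0,0,0,0.05],[0,0,-0.01,0,0,0,0.05],[0,0,-0.006,0,0,0,0.05],[0,0,-0.004,0,0,0,0.05],[0,0,-0.002,0,0,0,0.05],[0,0,-0.001,0,0,0,0.05],[0,0,-0.001,0,0,0,0.05],[0,0,0,0,0,0,0.05],[0,0,0,0,0,0,0.05]]]'

```text
clock: 18.13
position: [0.6094, 0.2988, 0.0016]
ee_rot: [0.0, 0.782, 0.623, 0.001]
contact_force: [-0.7, -0.4, -1.4]
width: 0.0592
```

```bash
python3 look.py 16 425 235 45
```

```text
t 18.13 pos [0.6094 0.2988 0.0016] jaw -12.98 zax [ 1.1e-03  3.0e-04 -1.0e+00] F [-0.7 -0.4 -1.4] w 0.0592 q [ 0.35  0.59  1.54 -0.    1.02  0.58]
```

View pics/x16.png

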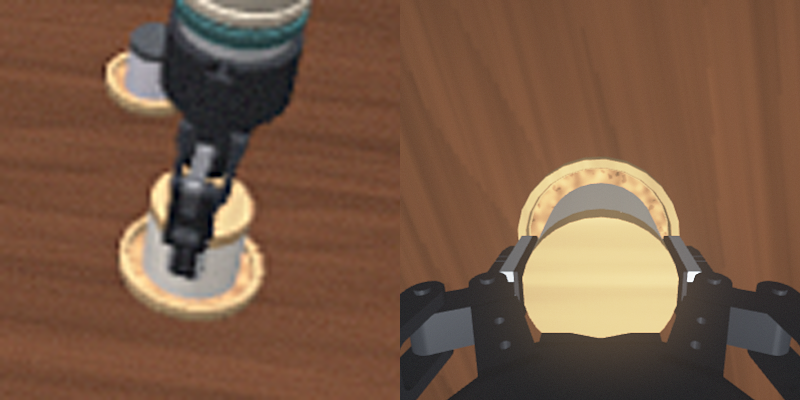

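Emit:
move_arm --series '[[[0,0,-0.001,0,0,0,0.05],[0,0,-0.0007,0,0,0,0.05],[0,0,0,0,0,0,0.05],[0,0,0,0,0,0,0.05]]]'

```text
clock: 18.57
position: [0.6093, 0.2987, -0.0]
ee_rot: [0.0, 0.783, 0.623, 0.0]
contact_force: [-1.6, 0.2, 3.8]
width: 0.059
```

Emit:
move_arm --series '[[[0,0,0,0,0,0,0.068],[0,0,0,0,0,0,0.08],[0,0,0,0,0,0,0.085],[0,0,0,0,0,0,0.085],[0,0,0.01,0,0,0,0.085],[0,0,0.03,0,0,0,0.085],[0,0,0.04,0,0,0,0.085],[0,0,0.04,0,0,0,0.085],[0,0,0.03,0,0,0,0.085],[0,0,0,0,0,0,0.085],[0,0,0,0,0,0,0.085]]]'

```text
clock: 19.48
position: [0.6106, 0.2992, 0.1528]
ee_rot: [0.001, 0.783, 0.623, 0.003]
contact_force: [-0.4, -0.5, -0.3]
width: 0.0848
```

```bash
python3 look.py 17 425 235 45
```

```text
t 19.48 pos [0.6106 0.2992 0.1528] jaw -12.98 zax [ 0.006   0.0022 -1.    ] F [-0.4 -0.5 -0.3] w 0.0848 q [ 0.35  0.46  1.36 -0.    1.32  0.58]
```

View pics/x17.png

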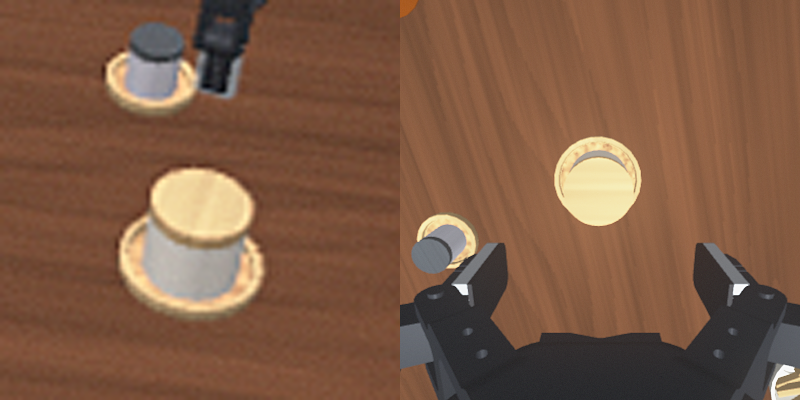

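The jar sits well in its tray. Now the square tin.

Emit:
move_arm --series '[[[-0.0032,-0.011,0,0,0,0,0.085],[-0.0064,-0.0219,0,0,0,0,0.085],[-0.0064,-0.0219,0,0,0,0,0.085],[-0.0064,-0.0219,0,0,0,0,0.085],[-0.0064,-0.0219,0,0,0,0,0.085],[-0.0064,-0.0219,0,0,0,0,0.085],[-0.0064,-0.0219,0,0,0,0,0.085],[-0.0064,-0.0219,0,0,0,0,0.085],[-0.0064,-0.0219,0,0,0,0,0.085],[-0.0064,-0.0219,0,0,0,0,0.085],[-0.0064,-0.0219,0,0,0,0,0.085],[-0.0064,-0.0219,0,0,0,0,0.085],[-0.0064,-0.0219,0,0,0,0,0.085],[-0.0064,-0.0219,0,0,0,0,0.085],[-0.0038,-0.0113,0,0,0,0,0.085],[0,0,0,0,0,0,0.085],[0,0,0,0,0,0,0.085],[0,0,0,0,0,0,0.085]]]'

```text
clock: 21.08
position: [0.5188, -0.0077, 0.1488]
ee_rot: [-0.001, 0.783, 0.623, 0.0]
contact_force: [0.8, 0.5, 0.6]
width: 0.0849
```

```bash
cat > sq.py <<'E'
from h import *
import sys
im=wsnap('w'+sys.argv[1]); hsv=cv2.cvtColor(im['color'],cv2.COLOR_RGB2HSV).astype(int)
z,u,v=float(sys.argv[2]),int(sys.argv[3]),int(sys.argv[4])
if len(sys.argv)>5: mask=(hsv[...,1]<90)&(hsv[...,2]>110)&(hsv[...,2]<190)
else: mask=(hsv[...,2]>150)&(hsv[...,0]>8)&(hsv[...,0]<28)&(hsv[...,1]>40)
n,l=cv2.connectedComponents(mask.astype(np.uint8)); k=l[v,u]; vs,us=np.nonzero(l==k)
P=np.array([ray(im,a,b,z)[:2] for a,b in zip(us,vs)]); r=cv2.minAreaRect((P*1000).astype(np.float32))
print(k,len(us),P.mean(0).round(4),np.round(r[0],1),np.round(r[1],1),round(r[2],1))
E
python3 sq.py 18 .1 320 207
```

```text
t 21.08 pos [ 0.5188 -0.0077  0.1488] jaw -12.98 zax [-6.e-04  9.e-04 -1.e+00] F [0.8 0.5 0.6] w 0.0849 q [-0.15  0.23  1.72  0.    1.19  0.08]
56 5936 [ 0.5191 -0.0087] [520.2 -12.1] [61.8 60.6] 76.9
```

View pics/w18.png

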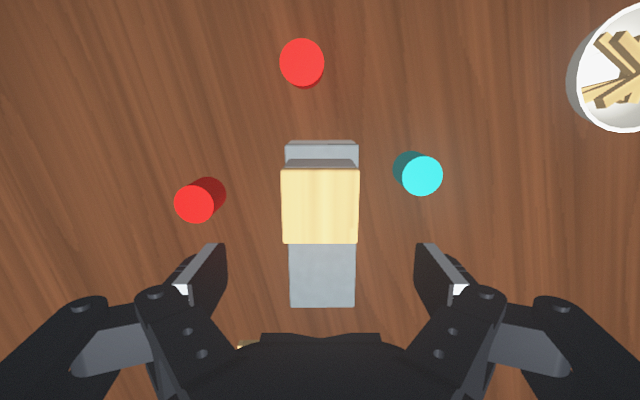

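The square tin is aligned, centre (0.519, −0.009), lid at (320,207). Descend 108 mm, grip, lift.

Emit:
move_arm --series '[[[0,0,-0.02,0,0,0,0.085],[0,0,-0.02,0,0,0,0.085],[0,0,-0.02,0,0,0,0.085],[0,0,-0.02,0,0,0,0.085],[0,0,-0.015,0,0,0,0.085],[0,0,-0.008,0,0,0,0.085],[0,0,-0.005,0,0,0,0.085],[0,0,0,0,0,0,0.085],[0,0,0,0,0,0,0.085],[0,0,0,0,0,0,0.05],[0,0,0,0,0,0,0.05],[0,0,0,0,0,0,0.05],[0,0,0,0,0,0,0.05],[0,0,0,0,0,0,0.05],[0,0,0,0,0,0,0.05]]]'

```text
clock: 22.38
position: [0.5196, -0.0085, 0.0423]
ee_rot: [0.001, 0.783, 0.623, 0.001]
contact_force: [-1.2, 1.0, 6.5]
width: 0.0553
```

Emit:
move_arm --series '[[[0,0,0.005,0,0,0,0.05],[0,0,0.01,0,0,0,0.05],[0,0,0.015,0,0,0,0.05],[0,0,0.02,0,0,0,0.05],[0,0,0.025,0,0,0,0.05],[0,0,0.025,0,0,0,0.05],[0,0,0.02,0,0,0,0.05],[0,0,0,0,0,0,0.05]]]'

```text
clock: 23.05
position: [0.5218, -0.0089, 0.1659]
ee_rot: [0.003, 0.783, 0.623, 0.003]
contact_force: [1.3, -0.3, -2.2]
width: 0.0555
```

```bash
python3 look.py 19 310 180 60
```

```text
t 23.05 pos [ 0.5218 -0.0089  0.1659] jaw -12.98 zax [ 0.0091 -0.0014 -1.    ] F [ 1.3 -0.3 -2.2] w 0.0555 q [-0.15  0.22  1.69 -0.    1.22  0.08]
```

View pics/x19.png

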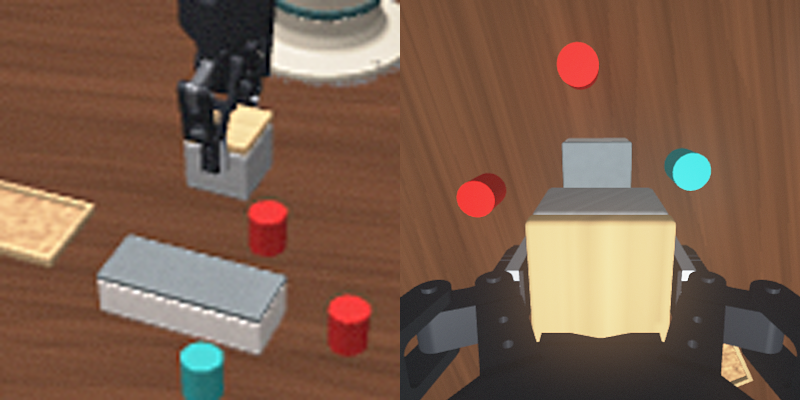

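Emit:
move_arm --series '[[[0.0031,-0.0104,0,0,0,0.018,0.05],[0.0063,-0.0207,0,0,0,0.0358,0.05],[0.0063,-0.0207,0,0,0,0.0358,0.05],[0.0063,-0.0207,0,0,0,0.0358,0.05],[0.0063,-0.0207,0,0,0,0.0358,0.05],[0.0063,-0.0207,0,0,0,0.0358,0.05],[0.0063,-0.0207,0,0,0,0.0358,0.05],[0.0063,-0.0207,0,0,0,0.0358,0.05],[0.0063,-0.0207,-0.01,0,0,0.0358,0.05],[0.0063,-0.0207,-0.015,0,0,0.0358,0.05],[0.0063,-0.0207,-0.015,0,0,0.0358,0.05],[0.0063,-0.0207,-0.015,0,0,0.0358,0.05],[0.0063,-0.0207,-0.015,0,0,0.0358,0.05],[0.0028,-0.0107,-0.01,0,0,0.018,0.05],[0,0,0,0,0,0,0.05],[0,0,0,0,0,0,0.05],[0,0,0,0,0,0,0.05]]]'

```text
clock: 24.57
position: [0.5995, -0.2768, 0.0803]
ee_rot: [-0.001, 0.618, 0.786, 0.0]
contact_force: [0.4, -0.1, -1.6]
width: 0.0552
```

```bash
cat > ovr.py <<'E'
from h import *
import sys
# n  tx ty tang thx thy  ox oy oang ohx ohy zb h
n=sys.argv[1]; a=list(map(float,sys.argv[2:]))
w=wsnap('w'+n); s=snap('scene','s'+n); out=[]
def rect(x,y,an,hx,hy,z):
    c,q=np.cos(np.radians(an)),np.sin(np.radians(an))
    return [[x+c*i*hx-q*j*hy,y+q*i*hx+c*j*hy,z] for i,j in ((1,1),(1,-1),(-1,-1),(-1,1))]
for im,half in ((s,60),(w,120)):
    c=proj(im,[a[0],a[1],.03]).astype(int); u0=int(np.clip(c[0]-half,0,640-2*half)); v0=int(np.clip(c[1]-half,0,400-2*half))
    k=400/(2*half); B=cv2.resize(im['color'][v0:v0+2*half,u0:u0+2*half,::-1],(400,400),interpolation=cv2.INTER_CUBIC)
    for r,cl in ((rect(*a[:5],.01),(0,0,255)),(rect(*a[5:10],a[10]),(255,0,0)),(rect(*a[5:10],a[10]+a[11]),(0,255,0))):
        p=np.array([proj(im,X) for X in r]); cv2.polylines(B,[((p-[u0,v0]+.5)*k).astype(int)],True,cl,1)
    out.append(B)
cv2.imwrite('pics/o'+n+'.png',np.hstack(out))
E
python3 ovr.py 20 .6005 -.278 13.7 .042 .042 .6005 -.278 13.7 .028 .028 .083 .055
```

```text
t 24.57 pos [ 0.5995 -0.2768  0.0803] jaw 13.67 zax [-0.002   0.0019 -1.    ] F [ 0.4 -0.1 -1.6] w 0.0552 q [-0.54  0.49  1.5   0.    1.16 -0.78]
```

View pics/o20.png

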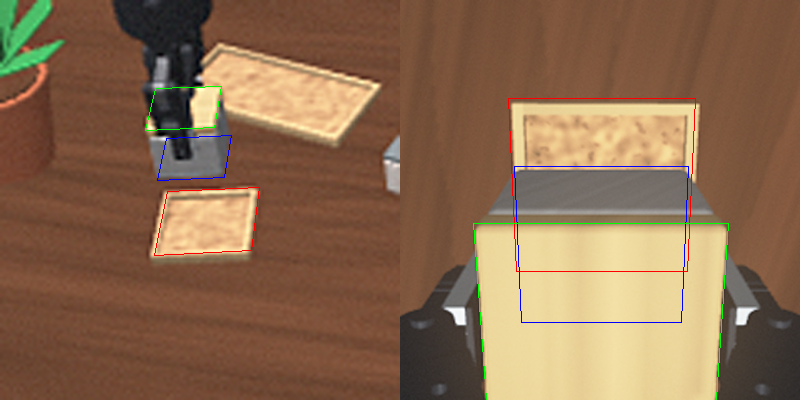

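Very well aligned, about 1 mm off. Lower.

Emit:
move_arm --series '[[[0.001,0,-0.015,0,0,0,0.05],[0,0,-0.02,0,0,0,0.05],[0,0,-0.02,0,0,0,0.05],[0,0,-0.01,0,0,0,0.05],[0,0,-0.006,0,0,0,0.05],[0,0,-0.003,0,0,0,0.05],[0,0,-0.002,0,0,0,0.05],[0,0,-0.001,0,0,0,0.05],[0,0,-0.001,0,0,0,0.05],[0,0,0,0,0,0,0.05],[0,0,0,0,0,0,0.05]]]'

```text
clock: 25.58
position: [0.6017, -0.2782, 0.0038]
ee_rot: [0.001, 0.618, 0.786, 0.0]
contact_force: [0.4, 0.1, -1.9]
width: 0.055
```

```bash
python3 look.py 21 225 215 45
```

```text
t 25.58 pos [ 0.6017 -0.2782  0.0038] jaw 13.69 zax [ 1.e-03 -5.e-04 -1.e+00] F [ 0.4  0.1 -1.9] w 0.055 q [-0.54  0.56  1.58  0.    1.   -0.78]
```

View pics/x21.png

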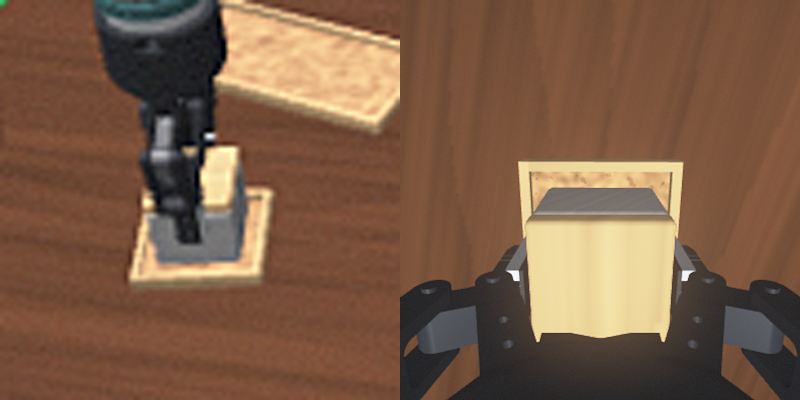

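Emit:
move_arm --series '[[[0,0,-0.001,0,0,0,0.05],[0,0,-0.001,0,0,0,0.05],[0,0,0,0,0,0,0.05],[0,0,0,0,0,0,0.05]]]'

```text
clock: 26.02
position: [0.6015, -0.278, 0.0013]
ee_rot: [0.0, 0.618, 0.786, 0.0]
contact_force: [0.3, 0.2, -1.0]
width: 0.0555
```

Emit:
move_arm --series '[[[0,0,-0.0008,0,0,0,0.05],[0,0,-0.0005,0,0,0,0.05],[0,0,0,0,0,0,0.05],[0,0,0,0,0,0,0.05]]]'

```text
clock: 26.35
position: [0.6015, -0.2781, 0.0013]
ee_rot: [0.0, 0.618, 0.786, 0.0]
contact_force: [-1.5, 1.2, 5.7]
width: 0.0555
```

Emit:
move_arm --series '[[[0,0,0,0,0,0,0.065],[0,0,0,0,0,0,0.08],[0,0,0,0,0,0,0.085],[0,0,0,0,0,0,0.085],[0,0,0.01,0,0,0,0.085],[0,0,0.03,0,0,0,0.085],[0,0,0.04,0,0,0,0.085],[0,0,0.04,0,0,0,0.085],[0,0,0.03,0,0,0,0.085],[0,0,0,0,0,0,0.085],[0,0,0,0,0,0,0.085]]]'

```text
clock: 27.27
position: [0.6028, -0.2787, 0.1534]
ee_rot: [0.003, 0.618, 0.786, 0.0]
contact_force: [0.1, 0.1, -1.4]
width: 0.0852
```

```bash
python3 look.py 22 225 215 45
```

```text
t 27.27 pos [ 0.6028 -0.2787  0.1534] jaw 13.7 zax [ 0.0054 -0.0032 -1.    ] F [ 0.1  0.1 -1.4] w 0.0852 q [-0.54  0.44  1.39  0.    1.3  -0.78]
```

View pics/x22.png

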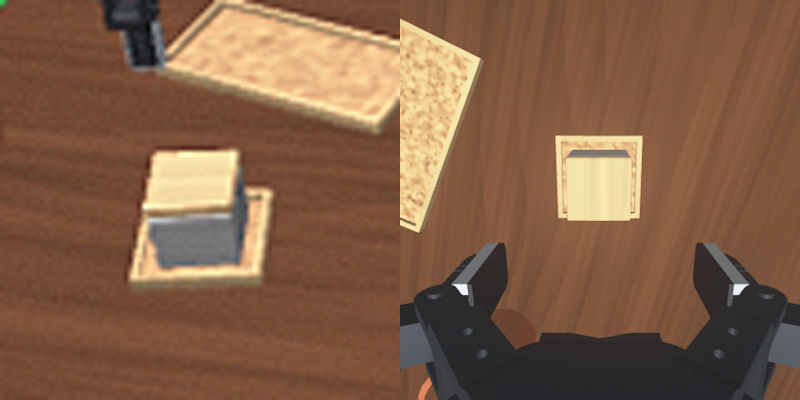

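The square tin is in its tray. Now above the oblong tin.

Emit:
move_arm --series '[[[-0.0038,0.0096,0,0,0,-0.0194,0.085],[-0.0076,0.0192,0,0,0,-0.0388,0.085],[-0.0076,0.0192,0,0,0,-0.0388,0.085],[-0.0076,0.0192,0,0,0,-0.0388,0.085],[-0.0076,0.0192,0,0,0,-0.0388,0.085],[-0.0076,0.0192,0,0,0,-0.0388,0.085],[-0.0076,0.0192,0,0,0,-0.0388,0.085],[-0.0076,0.0192,0,0,0,-0.0388,0.085],[-0.0076,0.0192,0,0,0,-0.0388,0.085],[-0.0076,0.0192,0,0,0,-0.0388,0.085],[-0.0076,0.0192,0,0,0,-0.0388,0.085],[-0.0076,0.0192,0,0,0,-0.0388,0.085],[-0.0041,0.0092,0,0,0,-0.0198,0.085],[0,0,0,0,0,0,0.085],[0,0,0,0,0,0,0.085],[0,0,0,0,0,0,0.085]]]'

```text
clock: 28.7
position: [0.5098, -0.0484, 0.1491]
ee_rot: [-0.0, 0.783, 0.623, -0.001]
contact_force: [-0.8, -0.2, 0.7]
width: 0.0847
```

```bash
python3 ovr.py 23 .51 -.048 -12.6 .032 .08 .51 -.048 -12.6 .032 .08 0 .045; cp pics/w23.png pics/w23v.png
python3 - <<'E'
from h import *
for f,u,v in(('w23',320,200),):
    im=dict(np.load('pics/w18.npz'))
    s=st()[0]
w=cv2.imread('pics/w23.png'); h=cv2.cvtColor(w,cv2.COLOR_BGR2HSV); print([h[y,x].tolist() for x,y in ((320,180),(320,220),(320,260),(270,200))])
E
```

```text
t 28.7 pos [ 0.5098 -0.0484  0.1491] jaw -12.98 zax [-1.3e-03 -2.0e-04 -1.0e+00] F [-0.8 -0.2  0.7] w 0.0847 q [-0.23  0.23  1.73 -0.    1.19 -0.  ]
t 28.8 pos [ 0.5101 -0.0487  0.1494] jaw -13.04 zax [-6.e-04 -2.e-04 -1.e+00] F [0.4 0.6 0.2] w 0.0849 q [-0.23  0.22  1.73 -0.    1.19 -0.  ]
[[100, 24, 190], [98, 25, 187], [98, 22, 183], [10, 113, 133]]
```

View pics/o23.png

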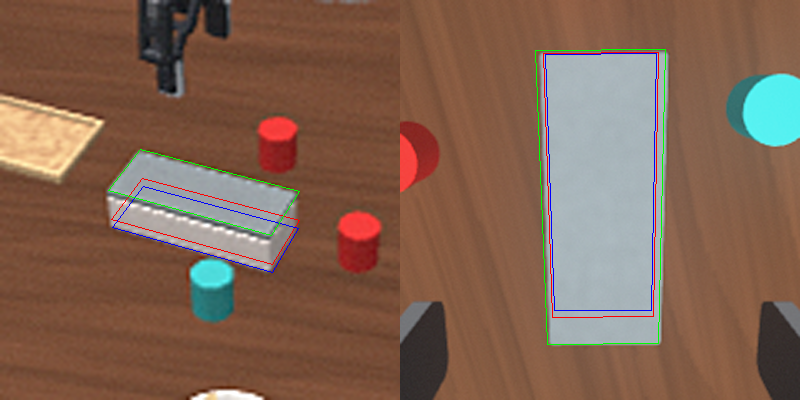

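View pics/w23.png

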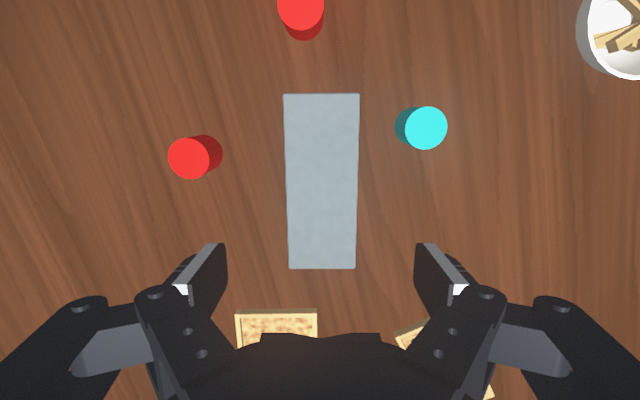

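The overlay matches the tin within 1 mm. Descend 164 mm in two steps.

Emit:
move_arm --series '[[[0.0003,0,-0.025,0,0,0,0.085],[0,0,-0.025,0,0,0,0.085],[0,0,-0.025,0,0,0,0.085],[0,0,-0.025,0,0,0,0.085],[0,0,-0.02,0,0,0,0.085],[0,0,-0.015,0,0,0,0.085],[0,0,-0.01,0,0,0,0.085],[0,0,-0.01,0,0,0,0.085],[0,0,-0.005,0,0,0,0.085],[0,0,-0.004,0,0,0,0.085],[0,0,0,0,0,0,0.085],[0,0,0,0,0,0,0.085]]]' --newtons 65

```text
clock: 29.8
position: [0.5106, -0.0481, -0.0137]
ee_rot: [0.0, 0.783, 0.622, 0.0]
contact_force: [-0.1, 0.9, 0.2]
width: 0.085
```

```bash
python3 look.py 24 310 195 50
```

```text
t 29.8 pos [ 0.5106 -0.0481 -0.0137] jaw -13.0 zax [ 9.e-04 -3.e-04 -1.e+00] F [-0.1  0.9  0.2] w 0.085 q [-0.23  0.41  1.94 -0.    0.78 -0.  ]
```

View pics/x24.png

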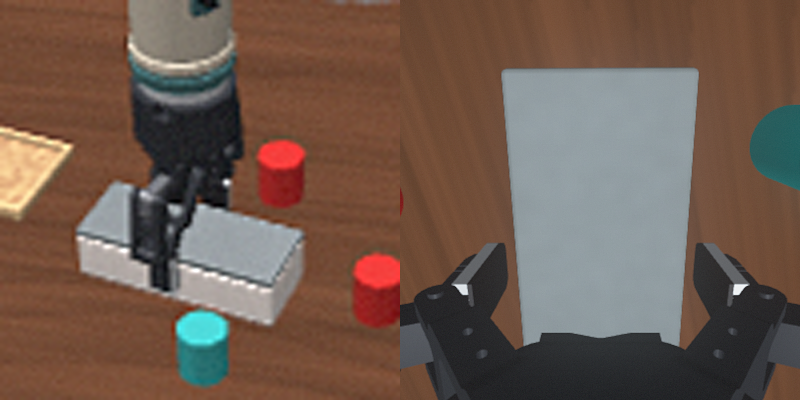

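Emit:
move_arm --series '[[[0,0,0,0,0,0,0.055],[0,0,0,0,0,0,0.055],[0,0,0,0,0,0,0.055],[0,0,0,0,0,0,0.055],[0,0,0,0,0,0,0.055],[0,0,0,0,0,0,0.055]]]'

```text
clock: 30.4
position: [0.5108, -0.048, -0.0132]
ee_rot: [0.001, 0.783, 0.623, 0.001]
contact_force: [0.4, -0.1, 6.4]
width: 0.0632
```

Emit:
move_arm --series '[[[0,0,0.005,0,0,0,0.055],[0,0,0.01,0,0,0,0.055],[0,0,0.015,0,0,0,0.055],[0,0,0.02,0,0,0,0.055],[0,0,0.02,0,0,0,0.055],[0,0,0.02,0,0,0,0.055],[0,0,0.01,0,0,0,0.055],[0,0,0,0,0,0,0.055]]]'

```text
clock: 31.07
position: [0.5119, -0.0483, 0.0885]
ee_rot: [0.002, 0.783, 0.622, 0.002]
contact_force: [-0.1, 0.0, -2.3]
width: 0.0631
```

```bash
python3 look.py 25 310 180 60
```

```text
t 31.07 pos [ 0.5119 -0.0483  0.0885] jaw -13.0 zax [ 0.0053 -0.0012 -1.    ] F [-0.1  0.  -2.3] w 0.0631 q [-0.23  0.28  1.82  0.    1.03 -0.  ]
```

View pics/x25.png

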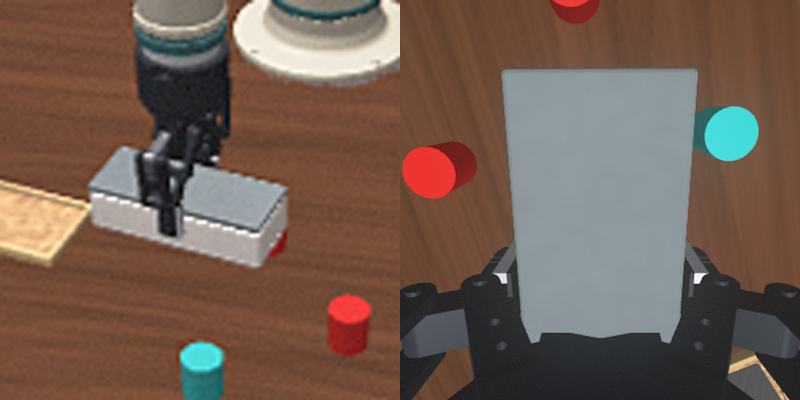

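The oblong tin is held level. To its tray.

Emit:
move_arm --series '[[[-0.0041,-0.0088,0,0,0,0,0.055],[-0.0081,-0.0176,0,0,0,0.0015,0.055],[-0.0081,-0.0176,0,0,0,0.0015,0.055],[-0.0081,-0.0176,0,0,0,0.0015,0.055],[-0.0081,-0.0176,0,0,0,0.0015,0.055],[-0.0081,-0.0176,0,0,0,0.0015,0.055],[-0.0081,-0.0176,0,0,0,0.0015,0.055],[-0.0081,-0.0176,0,0,0,0.0015,0.055],[-0.0081,-0.0176,0,0,0,0.0015,0.055],[-0.0081,-0.0176,-0.01,0,0,0.0015,0.055],[-0.0081,-0.0176,-0.01,0,0,0.0015,0.055],[-0.0081,-0.0176,-0.01,0,0,0,0.055],[-0.0081,-0.0176,-0.005,0,0,0,0.055],[-0.0045,-0.0093,0,0,0,0,0.055],[0,0,0,0,0,0,0.055],[0,0,0,0,0,0,0.055],[0,0,0,0,0,0,0.055]]]'

```text
clock: 32.58
position: [0.4044, -0.2765, 0.0509]
ee_rot: [-0.0, 0.778, 0.628, 0.0]
contact_force: [-0.3, 0.0, -2.5]
width: 0.0631
```

```bash
python3 ovr.py 26 .4047 -.2773 -12.1 .046 .094 .4045 -.277 -12.1 .032 .08 .063 .045
```

```text
t 32.58 pos [ 0.4044 -0.2765  0.0509] jaw -12.15 zax [-0.e+00  8.e-04 -1.e+00] F [-0.3  0.  -2.5] w 0.0631 q [-0.74  0.3   1.92  0.    0.93 -0.53]
```

View pics/o26.png

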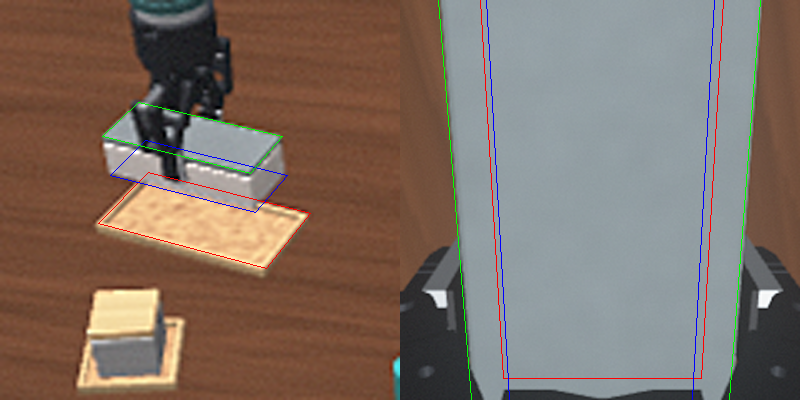

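Tin and tray overlays both match. Lower.

Emit:
move_arm --series '[[[0,0,-0.01,0,0,0,0.055],[0,0,-0.015,0,0,0,0.055],[0,0,-0.015,0,0,0,0.055],[0,0,-0.008,0,0,0,0.055],[0,0,-0.004,0,0,0,0.055],[0,0,-0.003,0,0,0,0.055],[0,0,-0.002,0,0,0,0.055],[0,0,0,0,0,0,0.055],[0,0,0,0,0,0,0.055]]]'

```text
clock: 33.43
position: [0.4047, -0.2775, -0.0056]
ee_rot: [0.001, 0.778, 0.628, 0.0]
contact_force: [0.3, -0.2, -1.9]
width: 0.0635
```

```bash
python3 look.py 27 245 180 50
```

```text
t 33.43 pos [ 0.4047 -0.2775 -0.0056] jaw -12.14 zax [ 8.e-04 -7.e-04 -1.e+00] F [ 0.3 -0.2 -1.9] w 0.0635 q [-0.74  0.38  1.98  0.    0.78 -0.53]
```

View pics/x27.png

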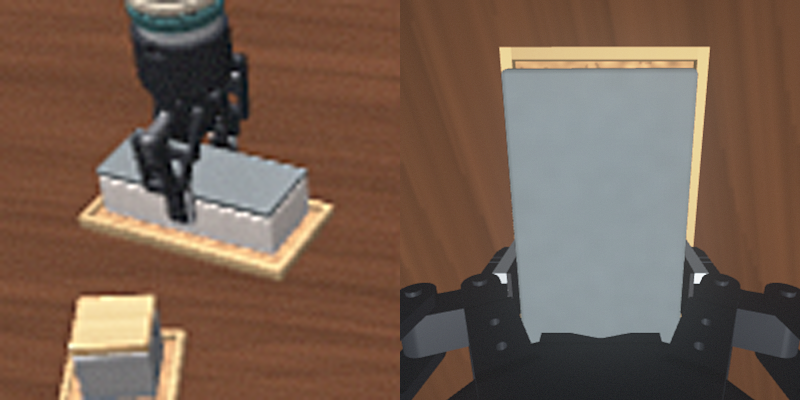

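Emit:
move_arm --series '[[[0.002,-0.0004,-0.0015,0,0,0,0.055],[0,0,-0.001,0,0,0,0.055],[0,0,-0.001,0,0,0,0.055],[0,0,0,0,0,0,0.055],[0,0,0,0,0,0,0.055]]]'

```text
clock: 33.95
position: [0.4067, -0.2779, -0.0092]
ee_rot: [0.001, 0.778, 0.628, 0.0]
contact_force: [0.4, 0.0, 2.5]
width: 0.0632
```

Emit:
move_arm --series '[[[0,0,-0.0004,0,0,0,0.055],[0,0,0,0,0,0,0.055]]]'

```text
clock: 34.12
position: [0.4067, -0.2779, -0.0092]
ee_rot: [0.001, 0.778, 0.628, 0.0]
contact_force: [-0.6, 1.5, 6.0]
width: 0.0631
```

Emit:
move_arm --series '[[[0,0,0,0,0,0,0.07],[0,0,0,0,0,0,0.08],[0,0,0,0,0,0,0.085],[0,0,0,0,0,0,0.085],[0,0,0.01,0,0,0,0.085],[0,0,0.03,0,0,0,0.085],[0,0,0.04,0,0,0,0.085],[0,0,0.04,0,0,0,0.085],[0,0,0.04,0,0,0,0.085],[0,0,0.03,0,0,0,0.085],[0,0,0,0,0,0,0.085],[0,0,0,0,0,0,0.085]]]'

```text
clock: 35.12
position: [0.4073, -0.2785, 0.1819]
ee_rot: [0.002, 0.778, 0.628, 0.0]
contact_force: [0.1, 0.3, -0.9]
width: 0.085
```

```bash
python3 look.py 28 245 180 50; python3 - <<'E'
from h import *
snap('top','top28')
E
```

```text
t 35.12 pos [ 0.4073 -0.2785  0.1819] jaw -12.15 zax [ 0.0035 -0.0032 -1.    ] F [ 0.1  0.3 -0.9] w 0.085 q [-0.74  0.17  1.72  0.    1.25 -0.53]
```

View pics/x28.png

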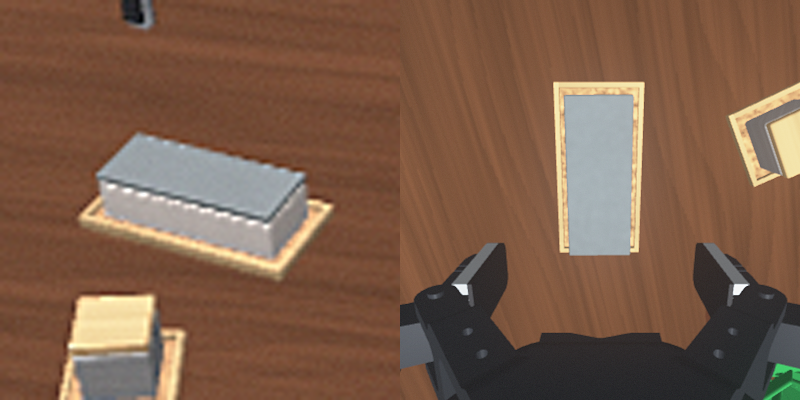

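View pics/s28.png

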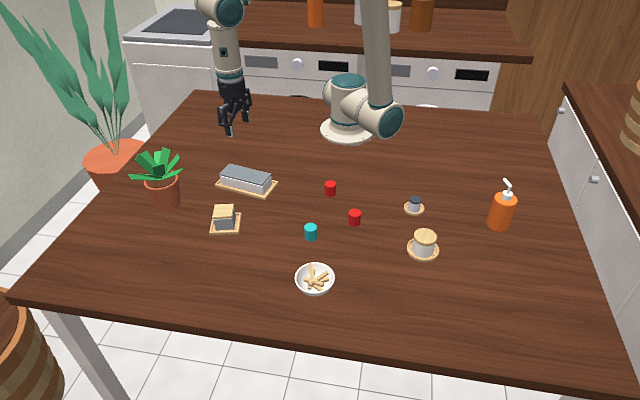

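View pics/top28.png

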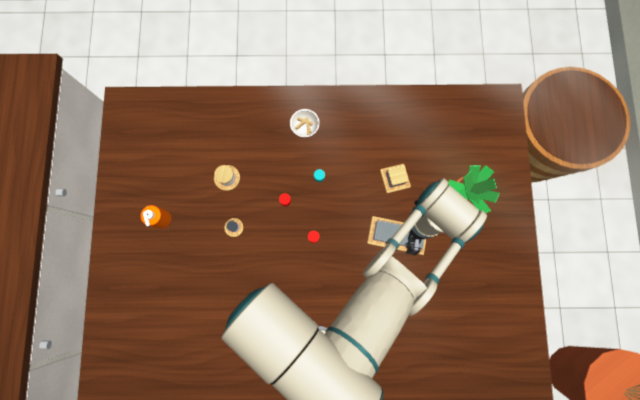

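All four containers are in their trays. The plant (scene 160,185) and the soap bottle (scene 502,212) look unchanged. One pixel comparison of both, then I hand in.

```bash
python3 - <<'E'
from h import *
a=cv2.imread('pics/scene0.png').astype(int);b=cv2.imread('pics/s28.png').astype(int);d=np.abs(a-b).max(2)
print('plant',(d[140:215,125:190]>60).sum(),'soap',(d[175:235,480:525]>60).sum(),'reds/turq',(d[205:245,300:365]>60).sum())
st(); manip.sign_off()
E
```

```text
plant 0 soap 0 reds/turq 552
t 35.27 pos [ 0.4054 -0.2767  0.1784] jaw -12.15 zax [-0.0025  0.0023 -1.    ] F [-0.1  0.6  0.4] w 0.0851 q [-0.74  0.17  1.72  0.    1.25 -0.53]
the job is handed in; nothing more can be done
```

I took the stack apart and set the small pot, round jar, square tin and oblong tin upright in their own trays, in that order. I handed the job in at about 35 s.

**Last checks:**
- The final scene picture shows all four flat inside their rims, with the gripper clear of everything. Each was lowered until 4–6 N of contact showed on its tray floor.
- The plant and soap bottle show no changed pixels from start to end.
- The same comparison around the red and turquoise look-alikes did show changes (552 pixels). That crop overlapped where the stack had stood. In the top view the look-alikes are at their starting pixels, but I didn't compare them separately.

**What went wrong on the way:**
- I closed on air twice, once above the pot and once above the jar, and nothing was disturbed.
- The first miss was because the fingertips measured about 30 mm behind the reported TCP in both cameras, not 11 mm ahead as described. I used the measured offset after that.
- The second miss was my own sign slip with that offset.

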